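# Secure the bottle and set the tilt of a presentation cradle

## Robot

A 6-joint arm with a two-finger parallel gripper is mounted at the origin on the work surface. World frame = base frame: x ahead of the robot, y to its left, z up, the work surface at z = 0. Lengths are in mm, angles in degrees, forces in N, time in s.
With the tool pointing down it reaches from about 325 to 1000 mm from the base axis. Payload 5.1 kg.
Tool frame: the origin (TCP) lies on the centre line of the jaws, within the pads' length; the fingertips stand 25 mm ahead of it and the grasp point (between the pads) lies 6 mm ahead of it (robot.tip_extent is the distance from the TCP to the fingertips, in mm); z points along the fingers, y is the line along which they close (so a half turn about z gives the same grasp; the last joint's range is limited). The gripper opens to 85 mm and grips with 20 to 120 N. Pads are 22 mm wide; open, the fingers measure 114 mm over their backs; the gripper's body (76 mm by 85 mm) begins 54 mm behind the grasp point. The pads swing forward as they close: fully open they stand 13 mm farther back than shut.
Start: joints at [65.397, 7.093, 94.555, -0, 78.352, -4.733], TCP at [220.949, 611.282, 219.822] pointing down, gripper open.
Joint ranges: [-149.61, 149.61], [-58.7, 133.49], [1.44, 155.28], [-77.14, 257.14], [18.33, 153.61], [-166.67, 166.67]. Speed limits (degrees/s): [147.25, 147.25, 180, 180, 180, 180].

## Interface

Orientations are given as [roll, pitch, yaw] about the fixed x, y, z axes, in that order (R = Rz(yaw) Ry(pitch) Rx(roll)).
In Python, from cell import status, imaging, job, models, robot gives the robot as it stands.
- The arm moves only by the tool apply_moves, never from a script. Its argument "increments" is a list of rows, each an object of numbers: "rx", "ry", "rz": the turn, a rotation vector about the tool's x, y, z in degrees; "tx", "ty", "tz": the shift along the tool's x, y, z in cm; "jaw": the opening, from 0 (shut) to 1 (fully open). In form: [{"rx": .., "ry": .., "rz": .., "tx": .., "ty": .., "tz": .., "jaw": ..}, ...]. A call has 1 to 8 rows; each row is the pose to reach, as a shift and turn from the pose commanded when the call began, along the tool's axes at that moment; what a row does not reach only later rows make up. A row lasts 1/8 s, in which the tool goes at most 62.5 mm and 10.7 degrees, less where a joint would pass 70% of its speed; a pose out of reach is approached as far as the arm can. A call with a gripper value outside its range is refused whole. The fingers move at their own pace and stop on an object; "grip_force" is the grip in N (left out, the last holds). Time passes only in rows, so rows that repeat a pose let the fingers close. It gives the time, the measured TCP pose, the force, the opening and the grip force at its end, in the units of the state.
- status.get_obs(): the state, without advancing time (a new reading comes with each control period).
- imaging.grab_frame(name): name is "scene" or "side" or "wrist"; returns the picture (400x640x3 uint8, blue, green, red); there is no depth.
- imaging.get_calibration(name): a dict with "vertical_fov" (degrees; the focal length in pixels is half the picture's height over the tangent of half this angle, whatever the lens; pixels are square), "cx", "cy" (the principal point, pixels), "R" (3x3) and "t" (3): a world point X has camera coordinates R X + t; the wrist camera has in their place "mount" (4x4, takes a point from camera to tool coordinates, whose origin is the TCP and whose axes are the flange's). Camera axes: x right, y down, z forward; pixel columns grow to the right and rows downward; lengths in mm; the calibration is good to about 2 mm. A picture is of the moment at which its call begins: read the wrist's pose just before it. get_calibration takes no time and is no camera call.
- job.finish_job(): hands the job in; it is judged then, once.
Trained networks look in the newest picture that a camera, given by its name, has taken for a name from the list of things; names that differ only in an ending like _2 or _b are one class to them, and where a whole thing is asked for, a point or a joint stands for the part that bears it (a point fixed in the world has none). Each returns a list of dicts, best first, with "confidence" (0 to 1); they miss things now and then, are a little off and sometimes report something else, mostly with a low value. They report only what shows in the picture. A call takes as long as a camera call.
- models.regions_of(camera, name): "pixels" (400x640 bool, what is visible of it) and "rect" ([centre column, centre row, width, height] in pixels, round what is visible of it).
- models.place_of(camera, name): "uv" ([column, row] in pixels: a listed point, or the origin of a listed thing).
The state is a dict: "time": time; "joint_pos": joint angles; "joint_vel": joint speeds; "joint_torque": joint torques, N m; "ee_pos": TCP position; "orientation": TCP orientation; "wrist_force": force on the tool from outside, world axes, zero at the start; "wrist_torque": the same for the moment, N m; "finger_gap": finger opening in mm; "finger_force": force on a finger pad.
Only numpy, scipy, OpenCV 4.12 (cv2) and the standard library are available. Lean on these libraries where they do the work, as an engineer would, in place of code of your own. Each camera call takes 0.05 s, during which the arm holds its last target. There are 200 camera calls.

## Task

Get the bottle cradle on the shop counter ready for showing: slide the neck yoke by its blue paddle fully home round the bottle's neck, then swing the yellow lever all the way to its stop to lock it. Only after that turn the black knob, a little at a time, until the brass pointer's tip stands on the middle of the red mark. Leave the red mark and the other things on the counter where they are.

Things in the scene. Friction and masses are not known exactly. Their poses are not given: they have to be found in the camera images.
- stand: Bottle cradle's dark wooden base plate 200 x 300 x 20 mm, fixed. Origin: centre of its underside; x away from the robot's side (knob on the -x side), y along the bottle to its neck, z up. A steel column (x 63 to 85 mm, 60 mm wide) carries the cradle's hinge; a strut above it holds a white arc scale (x 70 to 76, top z=297 mm). Pointer and red mark reach z=326 mm.
- cradle_hinge (a point): Point on the axis (along the stand's x) about which the wooden cradle tips, stand x=10, y=0, z=130 mm. Level: its beam is 50 mm wide (stand x -15 to 35), y -125 to 200, top at z=105 mm; the bottle fixed in it is 58 mm in diameter, axis at x=10, z=142 mm, y -125 to 110 mm, neck 28 mm in diameter beyond y=58 mm.
- pointer_tip (a point): Tip of the thin brass pointer that rises from the cradle's hinge (175 mm from the hinge axis, tips with the cradle). Upright when the cradle is level; it swings towards the stand's +y as the neck goes down. One radian of the black knob tips it 0.1 rad (17.5 mm at the tip).
- mark (a point): The red mark: a tab 8 mm wide on the arc scale, clamped at a different place each time, always on the +y side of the starting pointer. This point is on its centre line at the pointer tip's radius and depth, so the two points coincide when the pointer is on the mark.
- knob_grip (a point): Centre of the black round knob (44 mm diameter, 32 mm tall, this point half way up on its axis, 85 mm above the counter). z: along its axis, outwards, leaning 35 degrees from vertical to the stand's -x (robot) side; x, y turn with it. Grip it across its diameter at any angle, but the cradle is close above its uphill side. Stiff (0.2 Nm), stays where left; steel stem of 32 mm diameter below it.
- knob (a joint): Angle of the black knob, 0 at the start to 4 rad, growing clockwise as seen from outside looking at its face; clockwise lowers the bottle's neck.
- yoke_grip (a point): Point on the blue upright paddle that slides the neck yoke: 26 mm (x) x 12 mm (y) x 60 mm tall, this point 15 mm below its top, mid-thickness. Axes as the stand's while level. The aluminium yoke is a sled with two cheeks (36 mm apart) on the cradle's beam; the paddle is on the robot's side, 16 mm clear of the nearer cheek, free on both its y sides.
- yoke (a joint): Slide of the neck yoke, m: starts between 0 and 0.02, 0.06 is fully home round the bottle's neck; it grows towards the stand's -y (towards the bottle). Friction about 4 N.
- lever_grip (a point): Point on the upright yellow peg (16 mm diameter, 36 mm tall, this point 14 mm below its top) at the end of the locking lever, 65 mm from its hinge. The yellow lever bar is 12 mm wide, its top 20 mm below this point; it rides on the yoke.
- lever_hinge (a point): Point on the vertical hinge axis of the yellow lever, on the yoke, 30 mm lower than lever_grip.
- lever (a joint): Angle of the yellow locking lever: 0 = pointing along the stand's +y (unlocked), growing counter-clockwise from above to 1.5 rad = fully locked against its stop, pointing to the stand's -x side, square across the cradle. Starts between 0 and 0.35.
- crab: Bystander: bronze crab-shaped corkscrew, about 140 x 120 x 40 mm. Origin under its middle.
- opener: Bystander: cast-brass figure opener with a hat, standing, 54 mm diameter foot, 118 mm tall. Origin under its foot.
- cork_bowl: Bystander: white porcelain bowl with corks, 112 mm diameter, about 60 mm tall. Origin under its foot.
- retriever: Bystander: silver cork retriever of rigid rods, lying along its x, 200 mm long, 30 mm tall, crossbar at -x. Origin on the counter under its middle.
- spare_bottle: Bystander: standing amber half bottle, 58 mm diameter, 235 mm tall. Origin under its base.
- coasters: Bystander: short stack of round cork coasters, 96 mm diameter, 24 mm tall. Origin under its middle.

How it is judged (in metres and radians):
On the way, in this order (a step that is already met when the one before it is completed fails the run):
1. the neck yoke is slid fully home, the lever still open (value of joint yoke above 0.056 m and value of joint lever below 1.2 rad), for 0.1 s.
2. the yellow lever is swung to its stop with the yoke home (value of joint yoke above 0.056 m and value of joint lever above 1.35 rad), for 0.1 s.
3. the pointer stands on the red mark (all of step 2 and distance between pointer_tip and mark below 0.004 m), for 0.2 s.
At the end, for the whole second after the job is handed in: The yoke is home (its slide past 56 of 60 mm), the yellow lever is locked (past 1.35 of 1.5 rad), the pointer's tip is within 4 mm of the red mark's centre line and the knob is at rest; the mark and the bystanders are where they were (all of step 3 and velocity of joint knob between -0.05 and 0.05 rad/s); the robot touches nothing.
It fails at once if the cradle is tipped before the yoke is home and locked ((value of joint yoke below 0.054 m or value of joint lever below 1.25 rad) and value of joint knob above 0.12 rad).
It fails at once if the red mark is pushed along its scale (distance of mark from where it was at the start of the episode above 0.004 m).
It fails at once if a bystander is shifted by more than 30 mm or tipped (distance of any of crab, opener, cork_bowl, retriever, spare_bottle, coasters from where it was at the start of the episode above 0.03 m or angle between any of crab, opener, cork_bowl, retriever, spare_bottle, coasters's own z axis and vertical above 0.4 rad).
It also fails if it takes over 72 s, if anything falls off the work surface, if the arm or the gripper's body presses on something with over 40 N, if the wrist force passes 120 N, or if a joint passes its speed limit or range.

## Working session

There is one attempt and no reset: what is moved stays moved. The work goes in short steps, Python scripts to look and compute and a tool call to move; the robot and the scene stay as the last step left them, time stands still between calls to the robot, and variables do not carry over. Pictures are saved under pics/ and viewed, at most 10 in all, crops included, and the job is handed in when it is done.

Besides the shell and the picture viewer there is one more tool, called by a JSON object that holds its "op" and its "data", one argument or row to a line. apply_moves: Moves the arm, as the interface text tells. Its arguments: {"type":"object","properties":{"increments":{"type":"array","items":{"type":"object","properties":{"rx":{"type":"number"},"ry":{"type":"number"},"rz":{"type":"number"},"tx":{"type":"number"},"ty":{"type":"number"},"tz":{"type":"number"},"jaw":{"type":"number"}}}},"grip_force":{"type":"number"}},"required":["increments"]}

```bash
ls; mkdir -p pics
cat > h.py <<'E'
import numpy as np, cv2
from scipy.optimize import least_squares
from scipy.spatial.transform import Rotation as Ro
from cell import status, imaging, job, models, robot
def cam(n):
    c=imaging.get_calibration(n); f=200/np.tan(np.radians(c["vertical_fov"])/2)
    if "mount" in c:
        o=status.get_obs(); T=np.eye(4); T[:3,:3]=Ro.from_euler('xyz',o["orientation"],degrees=True).as_matrix(); T[:3,3]=o["ee_pos"]
        W=np.linalg.inv(T@np.array(c["mount"])); R,t=W[:3,:3],W[:3,3]
    else: R,t=np.array(c["R"]),np.array(c["t"])
    return f,c["cx"],c["cy"],R,t
def proj(C,X):
    p=C[3]@np.asarray(X,float)+C[4]; return np.array([C[1]+C[0]*p[0]/p[2],C[2]+C[0]*p[1]/p[2]])
def tri(obs):
    r=least_squares(lambda X:np.concatenate([proj(C,X)-uv for C,uv in obs]),[500,200,100.]); return r.x,np.abs(r.fun).max()
def toolmat():
    o=status.get_obs(); return Ro.from_euler('xyz',o["orientation"],degrees=True).as_matrix(),np.array(o["ee_pos"])
E
python3 - <<'E'
from h import *
print(status.get_obs())
C={n:cam(n) for n in("scene","side","wrist")}
for n in C:
    cv2.imwrite(f"pics/{n}0.png",imaging.grab_frame(n)); print(n,C[n][0],-C[n][3].T@C[n][4])
N="stand cradle_hinge pointer_tip mark knob_grip yoke_grip lever_grip lever_hinge crab opener cork_bowl retriever spare_bottle coasters".split()
for k in N:
    ob=[]
    for n in C:
        r=models.place_of(n,k)
        if r: print(k,n,np.round(r[0]["uv"],1),round(r[0]["confidence"],2))
        if r and r[0]["confidence"]>.4: ob.append((C[n],np.array(r[0]["uv"])))
    if len(ob)>1: print("   ",*np.round(tri(ob)[0],1),"err",tri(ob)[1].round(1))
E
```

```text
pics
{'time': 0.0, 'joint_pos': array([ 6.53956878e+01,  7.13267846e+00,  9.46337156e+01,  4.94688272e-05,
        7.83523077e+01, -4.73255136e+00]), 'joint_vel': array([ 0.0486226 , -0.03985213,  0.10609104, -0.01373189, -0.03361723,
       -0.05800775]), 'joint_torque': array([-2.87746348e-03, -4.23604774e+01, -3.65457737e+01, -2.92222312e-04,
        7.09497064e-03,  3.60591077e-07]), 'ee_pos': array([220.70659384, 610.70783585, 218.56606004]), 'orientation': array([-1.79881707e+02, -9.84171306e-03,  1.60128219e+02]), 'wrist_force': array([-0.36592734,  0.54533869, -0.47850884]), 'wrist_torque': array([ 0.02388361, -0.01313089, -0.00607951]), 'finger_force': 0.0, 'finger_gap': 84.97004750894878}
scene 492.6258587019365 [1167.61777213 -577.51841426  929.70718565]
side 393.235413127707 [ 385.39913414 -611.03271393  763.99837825]
wrist 301.8879518072357 [145.53574888 638.6174463  372.31712993]
stand scene [287.  328.9] 0.62
stand side [321.3 268.1] 0.84
    615.2 -64.7 -97.8 err 32.8
cradle_hinge scene [314.8 220.6] 0.94
cradle_hinge side [324.2 228.8] 0.92
    596.4 -21.2 133.1 err 
[... 467 characters left out ...]
4.7 213.5 203.3 err 1.4
lever_hinge scene [369.7 169.4] 0.59
lever_hinge side [294.  168.2] 0.78
    587.2 173.5 170.8 err 0.6
crab scene [224.1 319.8] 0.57
crab side [365.8 363.2] 0.78
    587.1 -283.8 1.9 err 0.2
opener scene [311.2 200.3] 0.79
opener side [248.1 241.9] 0.94
    435.5 122.4 2.2 err 0.5
cork_bowl scene [212.  261.8] 0.85
cork_bowl side [284.7 353.8] 0.66
    439.7 -212.5 10.7 err 0.2
retriever scene [380.  272.2] 0.7
retriever side [361.6 232.2] 0.85
    733.7 65.3 -5.4 err 2.0
spare_bottle scene [287.  327.8] 0.85
spare_bottle side [396.  315.2] 0.64
    696.7 -200.8 -1.4 err 1.7
coasters scene [397.9 214. ] 0.95
coasters side [304.7 194.4] 0.56
    636.1 256.0 0.9 err 0.1
```

View pics/scene0.png

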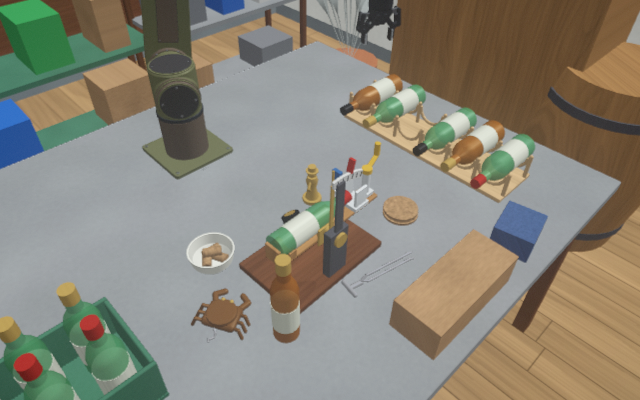

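View pics/side0.png

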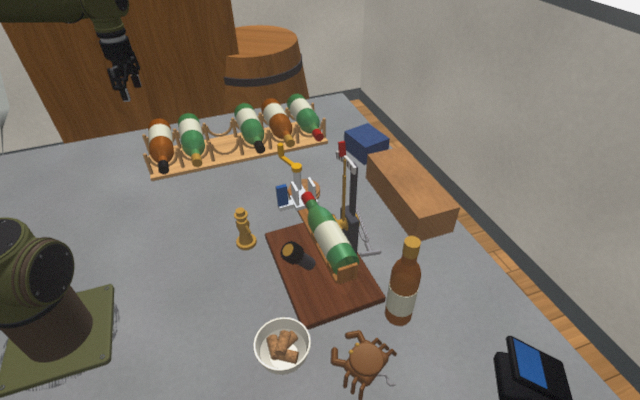

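The scene view shows the cradle (white/green bottle) at about (310,230), the yoke, blue paddle and yellow lever near (345–375,155–190), and the red mark at (350,165). The side view shows the knob at (291,252), so the network's 169 row there was wrong. It also shows the paddle at (282,196) and the lever peg at (281,147).

{"op": "apply_moves", "data": {
  "increments": [
    {"tx": -5,"ty": -4.7,"tz": -3,"rz": -5},
    {"tx": -9,"ty": -9,"tz": -6,"rz": -10},
    {"tx": -14,"ty": -13.5,"tz": -9,"rz": -15},
    {"tx": -19,"ty": -18,"tz": -12,"rz": -20},
    {"tx": -24,"ty": -22.5,"tz": -15,"rz": -25},
    {"tx": -29,"ty": -27,"tz": -17,"rz": -30},
    {"tx": -34,"ty": -31.5,"tz": -18,"rz": -33},
    {"tx": -38.5,"ty": -36,"tz": -18,"rz": -33}
  ]
}}

```text
invalid input
```

```bash
cat > look.py <<'E'
from h import *
import sys,pickle,os
# look.py tag names...: wrist view, remembers observations
tag=sys.argv[1]; C=cam("wrist"); cv2.imwrite(f"pics/w{tag}.png",imaging.grab_frame("wrist"))
D=pickle.load(open("obs.p","rb")) if os.path.exists("obs.p") else {}
for k in sys.argv[2:]:
    r=models.place_of("wrist",k)
    if r:
        print(k,np.round(r[0]["uv"],1),round(r[0]["confidence"],2))
        if r[0]["confidence"]>.4: D.setdefault(k,[]).append((C,np.array(r[0]["uv"])))
    if len(D.get(k,[]))>1: print("   ",*np.round(tri(D[k])[0],1),"err",tri(D[k])[1].round(1))
pickle.dump(D,open("obs.p","wb"))
E
python3 look.py 1 cradle_hinge pointer_tip mark knob_grip yoke_grip lever_grip lever_hinge; python3 -c "
from h import *
print(np.round(imaging.get_calibration('wrist')['mount'],2)); print(toolmat(), status.get_obs()['time'])"
```

```text
[[  -0.     -0.95   -0.31   80.21]
 [   1.     -0.     -0.      0.38]
 [   0.     -0.31    0.95 -153.74]
 [   0.      0.      0.      1.  ]]
(array([[-9.40474941e-01,  3.39863038e-01, -2.92855607e-05],
       [ 3.39863038e-01,  9.40474942e-01, -1.98285659e-07],
       [ 2.74749461e-05, -1.01395623e-05, -1.00000000e+00]]), array([220.93127978, 611.28509973, 219.82606939])) 2.65
```

View pics/w1.png

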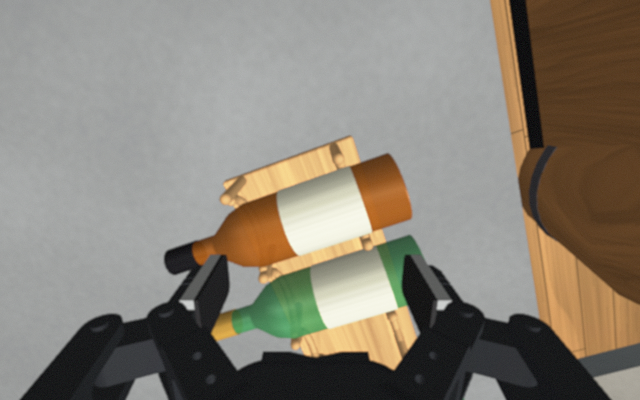

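The move was refused, so this picture only shows the display bottles on the rack beneath the starting pose. I'll send every field this time.

{"op": "apply_moves", "data": {
  "increments": [
    {"tx": -5,"ty": -4,"tz": -3,"rx": 0,"ry": 0,"rz": -5,"jaw": 1},
    {"tx": -9,"ty": -8,"tz": -6,"rx": 0,"ry": 0,"rz": -10,"jaw": 1},
    {"tx": -13,"ty": -12,"tz": -9,"rx": 0,"ry": 0,"rz": -15,"jaw": 1},
    {"tx": -17,"ty": -16,"tz": -12,"rx": 0,"ry": 0,"rz": -20,"jaw": 1},
    {"tx": -21,"ty": -20,"tz": -14,"rx": 0,"ry": 0,"rz": -25,"jaw": 1},
    {"tx": -25,"ty": -24,"tz": -16,"rx": 0,"ry": 0,"rz": -30,"jaw": 1},
    {"tx": -29,"ty": -28,"tz": -18,"rx": 0,"ry": 0,"rz": -33,"jaw": 1},
    {"tx": -33,"ty": -32,"tz": -18,"rx": 0,"ry": 0,"rz": -33,"jaw": 1}
  ],
  "grip_force": 20
}}

```text
time: 3.65
ee_pos: [423.4, 196.6, 402.5]
orientation: [180.0, 0.3, -166.8]
wrist_force: [0.3, -0.6, -0.2]
finger_gap: 85.6
finger_force: 0.0
```

```bash
rm -f obs.p; python3 look.py 2 cradle_hinge pointer_tip mark knob_grip yoke_grip lever_grip lever_hinge
```

```text
cradle_hinge [153.8 231.3] 0.77
knob_grip [171.9 180.6] 0.74
yoke_grip [240.4 220.5] 0.89
lever_grip [308.3 275.4] 0.66
lever_hinge [261.6 269.5] 0.56
```

View pics/w2.png

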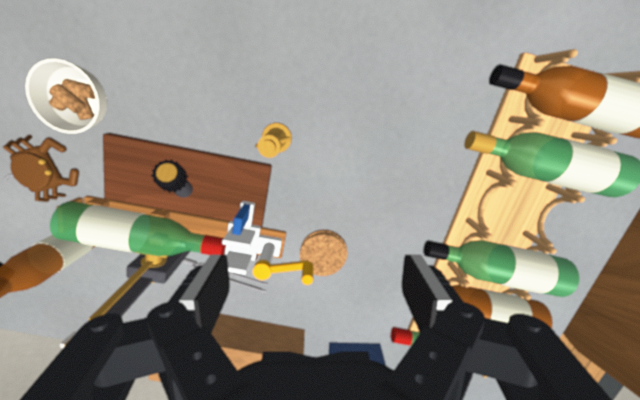

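The wrist view shows the knob at (170,178), the blue paddle at (240,218), the lever pivot at (262,270), its peg at (307,272) and the opener at (272,140). Next I take a second wrist view for parallax.

{"op": "apply_moves", "data": {
  "increments": [
    {"tx": -1,"ty": -6,"tz": 0,"rx": 0,"ry": 0,"rz": 0,"jaw": 1},
    {"tx": -2,"ty": -12,"tz": 0,"rx": 0,"ry": 0,"rz": 0,"jaw": 1},
    {"tx": -2,"ty": -15,"tz": 0,"rx": 0,"ry": 0,"rz": 0,"jaw": 1},
    {"tx": -2,"ty": -15,"tz": 0,"rx": 0,"ry": 0,"rz": 0,"jaw": 1},
    {"tx": -2,"ty": -15,"tz": 0,"rx": 0,"ry": 0,"rz": 0,"jaw": 1}
  ]
}}

```text
time: 4.68
ee_pos: [475.9, 58.0, 399.8]
orientation: [180.0, -0.0, -166.8]
wrist_force: [-0.7, -0.2, -0.1]
finger_gap: 85.2
finger_force: 0.0
```

```bash
python3 look.py 3 cradle_hinge pointer_tip mark knob_grip yoke_grip lever_grip lever_hinge
python3 - <<'E'
from h import *
import pickle
D=pickle.load(open("obs.p","rb"))
S={"cradle_hinge":([314.8,220.6],[324.2,228.8]),"yoke_grip":([337,175.1],[280.2,188.4]),"lever_grip":([374.1,150],[279.3,149.1]),"lever_hinge":([369.7,169.4],[294,168.2])}
for k in S:
    print(k,tri(D[k]+[(cam(n),np.array(u)) for n,u in zip(("scene","side"),S[k])]))
E
```

```text
cradle_hinge [250.3 222. ] 0.74
    589.3 -13.8 142.2 err 0.6
mark [242.2 336.9] 0.54
knob_grip [259.9 163. ] 0.59
    521.2 -21.8 77.8 err 3.6
yoke_grip [341.8 211.9] 0.61
    539.7 111.8 149.6 err 1.2
lever_grip [417.5 263.5] 0.62
    573.7 221.8 197.7 err 0.7
cradle_hinge (array([595.534649  , -17.75228109, 130.59140708]), np.float64(1.746828527508967))
yoke_grip (array([535.5921542 , 112.16722913, 159.75557259]), np.float64(1.6200401460571072))
lever_grip (array([568.80448429, 218.82927961, 203.83333567]), np.float64(3.132748997744386))
lever_hinge (array([590.24344769, 159.02173693, 181.6256174 ]), np.float64(2.8417988827307568))
```

Run:
```python
from h import *
from scipy.optimize import least_squares
C=cam("wrist"); cv2.imwrite("pics/w4.png",imaging.grab_frame("wrist"))
m=models.regions_of("wrist","stand")[0]; print(m["confidence"],m["rect"])
def ray(C,uv,z):
    d=C[3].T@np.array([(uv[0]-C[1])/C[0],(uv[1]-C[2])/C[0],1]); o=-C[3].T@C[4]; return o+d*(z-o[2])/d[2]
p=m["pixels"].astype(np.uint8); print(p.sum())
ys,xs=np.nonzero(p); top=np.array([[c,ys[xs==c].min()] for c in np.unique(xs)])
W=np.array([ray(C,t,20)[:2] for t in top])
# candidate front edge: robust line fit
l=cv2.fitLine(W.astype(np.float32),cv2.DIST_HUBER,0,.5,.5).ravel(); print("edge dir yaw",np.degrees(np.arctan2(-l[0],l[1])),l)
inl=abs((W-l[2:])@[l[1],-l[0]])<2.5; s=(W[inl]-l[2:])@l[:2]; print("ends",l[2:]+s.min()*l[:2],l[2:]+s.max()*l[:2],s.max()-s.min(),inl.sum(),len(W))
for k in("crab","opener","spare_bottle"):pass
cv2.imwrite("pics/w4b.png",cv2.resize(imaging.grab_frame("wrist")[120:360,160:480],None,fx=2,fy=2))
```

```text
0.94 [286.6, 242.9, 263.5, 241.9]
23719
edge dir yaw -20.815287 [3.5535637e-01 9.3473089e-01 5.5131042e+02 8.2740135e+01]
ends [482.2404415  -98.94184119] [636.45794413 306.71253034] 433.9798513062529 21 268
```

View pics/w4b.png

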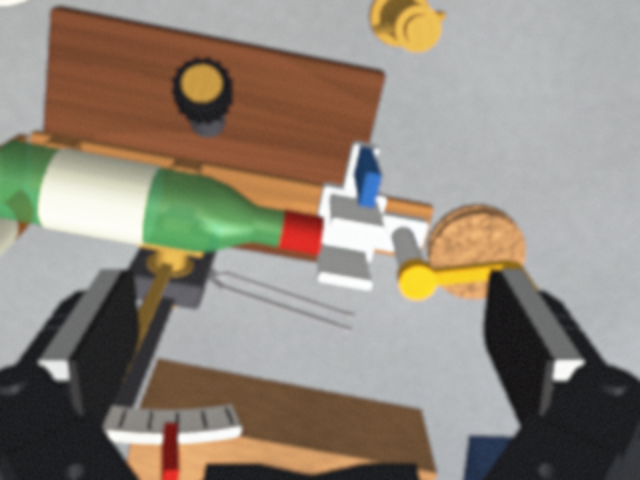

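This crop shows the base's robot-side top corners at full-frame (187.5,124) and (352,155.5). The knob face is at (261,162), the paddle at (344,209), the lever pivot at (368,261), and the red mark at (245,347) on the scale.

Run:
```python
from h import *
import pickle
C=cam("wrist")
def ray(C,uv,z):
    d=C[3].T@np.array([(uv[0]-C[1])/C[0],(uv[1]-C[2])/C[0],1]); o=-C[3].T@C[4]; return o+d*(z-o[2])/d[2]
a,b=ray(C,(187.5,124),20),ray(C,(352,155.5),20); print(a,b,np.linalg.norm(b-a))
ey=(b-a)/np.linalg.norm(b-a); yaw=np.arctan2(-ey[0],ey[1]); ex=np.array([ey[1],-ey[0],0]); print("yaw",np.degrees(yaw))
org=(a+b)/2+100*ex; org[2]=0; print("org",org)
D=pickle.load(open("obs.p","rb"))
S={"cradle_hinge":([314.8,220.6],[324.2,228.8]),"pointer_tip":([339.8,173.8],[347,159]),"mark":([348.2,166.6],[338.6,149.9]),"yoke_grip":([337,175.1],[280.2,188.4]),"lever_grip":([374.1,150],[279.3,149.1]),"lever_hinge":([369.7,169.4],[294,168.2]),"knob_grip":([0,0],[0,0])}
fix={n:cam(n) for n in("scene","side")}
for k in S:
    o=D.get(k,[])+([(fix[n],np.array(u)) for n,u in zip(fix,S[k])] if k!="knob_grip" else [])
    X,e=tri(o); print(k,"world",X.round(1),"stand",np.round([(X-org)@ex,(X-org)@ey,X[2]],1),round(e,1))
# lever hinge disc and peg from pictures
```

```text
[ 491.01156407 -165.99455173   20.        ] [479.59883281 124.70014021  20.        ] 290.9186387225116
yaw 2.248288998006231
org [585.22821926 -16.72420814   0.        ]
cradle_hinge world [595.5 -17.8 130.6] stand [ 10.3  -1.4 130.6] 1.7
pointer_tip world [653.3  -7.6 299.6] stand [ 68.4   6.5 299.6] 0.1
mark world [646.9  20.6 301. ] stand [ 63.1  34.8 301. ] 1.8
yoke_grip world [535.6 112.2 159.8] stand [-44.5 130.7 159.8] 1.6
lever_grip world [568.8 218.8 203.8] stand [ -7.2 236.  203.8] 3.1
lever_hinge world [590.2 159.  181.6] stand [ 11.9 175.4 181.6] 2.8
knob_grip world [521.2 -21.8  77.8] stand [-64.2  -2.6  77.8] 3.6
```

{"op": "apply_moves", "data": {
  "increments": [
    {"tx": -3,"ty": 3,"tz": 1,"rx": 0,"ry": 0,"rz": 4,"jaw": 0.5},
    {"tx": -7.5,"ty": 7.3,"tz": 2,"rx": 0,"ry": 0,"rz": 8,"jaw": 0},
    {"tx": -7.5,"ty": 7.3,"tz": 7,"rx": 0,"ry": 0,"rz": 11,"jaw": 0},
    {"tx": -7.5,"ty": 7.3,"tz": 12,"rx": 0,"ry": 0,"rz": 11,"jaw": 0},
    {"tx": -7.5,"ty": 7.3,"tz": 15,"rx": 0,"ry": 0,"rz": 11,"jaw": 0},
    {"tx": -7.5,"ty": 7.3,"tz": 15,"rx": 0,"ry": 0,"rz": 11,"jaw": 0}
  ]
}}

```text
time: 5.98
ee_pos: [530.8, 144.4, 246.4]
orientation: [-180.0, -0.4, -177.9]
wrist_force: [0.6, 0.1, 0.4]
finger_gap: -0.1
finger_force: 0.0
```

```bash
python3 look.py 5 yoke_grip lever_grip lever_hinge
```

```text
yoke_grip [277.1 203. ] 0.76
    539.4 111.5 150.7 err 1.3
lever_grip [412.3 269.8] 0.97
    574.3 221.4 196.4 err 0.9
lever_hinge [30.2 75.9] 0.59
    452.3 157.6 418.4 err 29.2
```

View pics/w5.png

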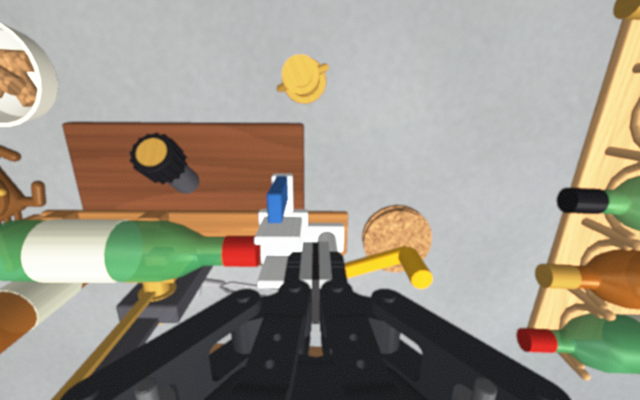

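The base edge now runs level in the picture at row 123, so the tool is aligned with the stand. The paddle is at (277,200) and the shut fingers are just to its +y side, clear of the lever. Going down now.

{"op": "apply_moves", "data": {
  "increments": [
    {"tx": -0.6,"ty": 0,"tz": 4,"rx": 0,"ry": 0,"rz": 0,"jaw": 0},
    {"tx": -0.6,"ty": 0,"tz": 8,"rx": 0,"ry": 0,"rz": 0,"jaw": 0},
    {"tx": -0.6,"ty": 0,"tz": 8,"rx": 0,"ry": 0,"rz": 0,"jaw": 0},
    {"tx": -0.6,"ty": -1,"tz": 8,"rx": 0,"ry": 0,"rz": 0,"jaw": 0},
    {"tx": -0.6,"ty": -2,"tz": 8,"rx": 0,"ry": 0,"rz": 0,"jaw": 0},
    {"tx": -0.6,"ty": -3,"tz": 8,"rx": 0,"ry": 0,"rz": 0,"jaw": 0},
    {"tx": -0.6,"ty": -4,"tz": 8,"rx": 0,"ry": 0,"rz": 0,"jaw": 0},
    {"tx": -0.6,"ty": -4.5,"tz": 8,"rx": 0,"ry": 0,"rz": 0,"jaw": 0}
  ]
}}

```text
time: 7.18
ee_pos: [540.3, 99.2, 170.1]
orientation: [180.0, 0.0, -177.9]
wrist_force: [0.6, -0.3, 0.3]
finger_gap: -0.1
finger_force: 0.0
```

```bash
python3 look.py 6
python3 - <<'E'
from h import *
im=imaging.grab_frame("side"); cv2.imwrite("pics/s6.png",cv2.resize(im[60:300,200:440],None,fx=2.5,fy=2.5))
for k in("yoke_grip","lever_grip"):
    print(k,[(n,np.round(r["uv"],1),round(r["confidence"],2)) for n in("side","wrist") for r in models.place_of(n,k)[:1]])
C=cam("side"); R,t=toolmat(); print(proj(C,t),proj(C,t+R[:,2]*25),proj(cam("wrist"),t+R[:,2]*25))
E
```

```text
yoke_grip [('side', array([278. , 189.3]), 0.94), ('wrist', array([336.7, 235.3]), 0.88)]
lever_grip [('wrist', array([556.5, 340.6]), 0.56)]
[283.87247953 189.33727086] [284.67268144 197.29807259] [315.19967458 227.71257588]
```

View pics/s6.png

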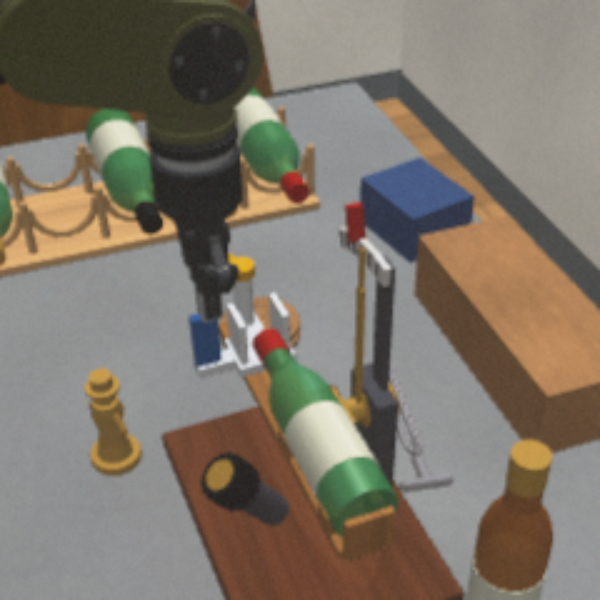

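In the side view the paddle, at crop (205,340), has not moved. The fingers look behind or above it, so I'll look from the wrist and triangulate again.

Run:
```python
from h import *
import pickle
D=pickle.load(open("obs.p","rb"))
o=D["yoke_grip"]+[(cam("wrist"),np.array([336.7,235.3]))]
print(tri(o)); print(tri(o[1:]+[(cam("side"),np.array([278,189.3]))]),tri([(cam("side"),np.array([278,189.3])),(cam("scene"),np.array([337,175.1]))]))
print([proj(C,tri(o)[0])-u for C,u in o])
im=cv2.imread("pics/w6.png"); cv2.imwrite("pics/w6c.png",cv2.resize(im[150:400,180:500],None,fx=2,fy=2))
```

```text
(array([537.19835486, 112.56633054, 159.27623663]), np.float64(2.447166145376457))
(array([534.99863129, 112.35017712, 164.84916884]), np.float64(2.592650037128351)) (array([530.78426026, 119.63536124, 154.26974829]), np.float64(1.1282157408252544))
[array([-0.66821698,  2.44716615]), array([ 1.38977507, -0.20295186]), array([0.31121703, 0.76591496]), array([-0.68422568, -1.40459732])]
```

View pics/w6c.png

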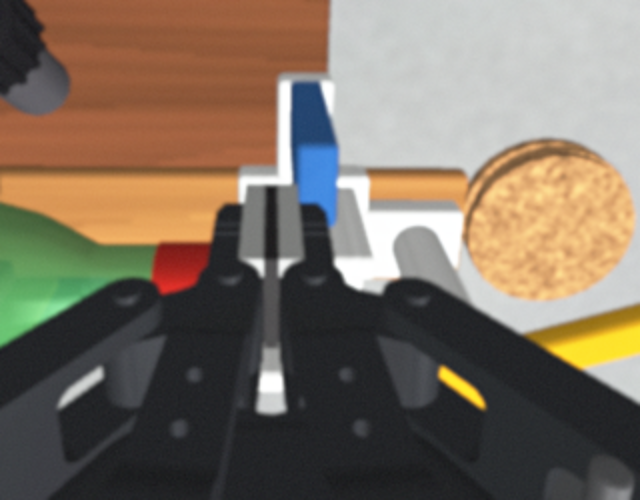

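In this view the fingertips overlap the paddle without any contact force, so they passed over its top. I'll check the tip extent and the calibration fields.

Both cameras suggest the tips were above the paddle's top. I'll back off, go 18 mm lower, shift 8 mm towards the robot to clear the lever pivot, and push again.

{"op": "apply_moves", "data": {
  "increments": [
    {"tx": 0.4,"ty": 0,"tz": -2,"rx": 0,"ry": 0,"rz": 0,"jaw": 0},
    {"tx": 0.8,"ty": 5,"tz": -2,"rx": 0,"ry": 0,"rz": 0,"jaw": 0},
    {"tx": 0.8,"ty": 5,"tz": -2,"rx": 0,"ry": 0,"rz": 0,"jaw": 0},
    {"tx": 0.8,"ty": 5,"tz": 1.8,"rx": 0,"ry": 0,"rz": 0,"jaw": 0},
    {"tx": 0.8,"ty": 5,"tz": 1.8,"rx": 0,"ry": 0,"rz": 0,"jaw": 0},
    {"tx": 0.8,"ty": 3,"tz": 1.8,"rx": 0,"ry": 0,"rz": 0,"jaw": 0},
    {"tx": 0.8,"ty": 2,"tz": 1.8,"rx": 0,"ry": 0,"rz": 0,"jaw": 0},
    {"tx": 0.8,"ty": 1,"tz": 1.8,"rx": 0,"ry": 0,"rz": 0,"jaw": 0}
  ]
}}

```text
time: 8.48
ee_pos: [532.5, 109.2, 153.3]
orientation: [179.9, 0.1, -177.9]
wrist_force: [-1.2, 5.1, 1.4]
finger_gap: 0.2
finger_force: 2.4
```

```bash
python3 look.py 7
python3 - <<'E'
from h import *
o=status.get_obs(); print(o["wrist_force"],o["wrist_torque"])
R,t=toolmat()
for k in("yoke_grip","lever_grip"):
    r=models.place_of("wrist",k); r and print(k,np.round(r[0]["uv"],1),r[0]["confidence"])
for z in(140,150,160,170): print(z,proj(cam("wrist"),[536,112,z]).round(1))
E
```

```text
[-1.55234839  1.58420076  2.96385523] [0.34427695 0.16726378 0.01886172]
yoke_grip [282.6 259.4] 0.9
140 [320.6 241.2]
150 [320.9 249.1]
160 [321.2 257.8]
170 [321.5 267.6]
```

{"op": "apply_moves", "data": {
  "increments": [
    {"tx": 0,"ty": -0.6,"tz": 0,"rx": 0,"ry": 0,"rz": 0,"jaw": 0},
    {"tx": 0,"ty": -1.2,"tz": 0,"rx": 0,"ry": 0,"rz": 0,"jaw": 0},
    {"tx": 0,"ty": -1.6,"tz": 0,"rx": 0,"ry": 0,"rz": 0,"jaw": 0},
    {"tx": 0,"ty": -2,"tz": 0,"rx": 0,"ry": 0,"rz": 0,"jaw": 0}
  ]
}}

```text
time: 9.12
ee_pos: [533.1, 89.6, 152.4]
orientation: [180.0, 0.1, -177.9]
wrist_force: [0.5, 4.1, 5.6]
finger_gap: 0.3
finger_force: 2.9
```

```bash
cat > pad.py <<'E'
from h import *
o=status.get_obs(); C=cam("wrist"); imaging.grab_frame("wrist")
print(o["time"],o["ee_pos"].round(1),o["wrist_force"].round(1))
for k in("yoke_grip","lever_grip","lever_hinge"):
    r=models.place_of("wrist",k)
    if r:
        uv=r[0]["uv"]; d=C[3].T@np.array([(uv[0]-C[1])/C[0],(uv[1]-C[2])/C[0],1]); p=-C[3].T@C[4]; z={"yoke_grip":152,"lever_grip":197,"lever_hinge":167}[k]
        print(k,np.round(uv,1),round(r[0]["confidence"],2),"at assumed z",(p+d*(z-p[2])/d[2]).round(1))
E
python3 pad.py
```

```text
9.125 [533.1  89.6 152.4] [0.5 4.1 5.6]
yoke_grip [281.2 258.4] 0.71 at assumed z [542.1  70.3 152. ]
```

{"op": "apply_moves", "data": {
  "increments": [
    {"tx": 0,"ty": -0.4,"tz": 0,"rx": 0,"ry": 0,"rz": 0,"jaw": 0},
    {"tx": 0,"ty": -0.8,"tz": 0,"rx": 0,"ry": 0,"rz": 0,"jaw": 0}
  ]
}}

```text
time: 9.57
ee_pos: [532.9, 87.0, 152.2]
orientation: [179.3, 0.1, -177.9]
wrist_force: [0.3, 29.1, 4.8]
finger_gap: -0.0
finger_force: 14.1
```

{"op": "apply_moves", "data": {
  "increments": [
    {"tx": 0,"ty": -0.3,"tz": 0,"rx": 0,"ry": 0,"rz": 0,"jaw": 0},
    {"tx": 0,"ty": -0.5,"tz": 0,"rx": 0,"ry": 0,"rz": 0,"jaw": 0}
  ]
}}

```text
time: 9.82
ee_pos: [532.9, 86.6, 152.4]
orientation: [178.7, 0.1, -177.9]
wrist_force: [0.0, 40.6, 4.1]
finger_gap: 0.1
finger_force: 19.5
```

The force rose sharply at y≈87, so the yoke is at its stop. Now I back off and touch the bare counter lightly to find the true fingertip height.

{"op": "apply_moves", "data": {
  "increments": [
    {"tx": 1.5,"ty": 2.5,"tz": 0,"rx": 0,"ry": 0,"rz": 0,"jaw": 0},
    {"tx": 4,"ty": 5,"tz": 0,"rx": 0,"ry": 0,"rz": 0,"jaw": 0},
    {"tx": 4,"ty": 10,"tz": 0,"rx": 0,"ry": 0,"rz": 0,"jaw": 0},
    {"tx": 4,"ty": 14,"tz": 3,"rx": 0,"ry": 0,"rz": 0,"jaw": 0},
    {"tx": 4,"ty": 14,"tz": 7,"rx": 0,"ry": 0,"rz": 0,"jaw": 0},
    {"tx": 4,"ty": 14,"tz": 10.5,"rx": 0,"ry": 0,"rz": 0,"jaw": 0},
    {"tx": 4,"ty": 14,"tz": 11.5,"rx": 0,"ry": 0,"rz": 0,"jaw": 0},
    {"tx": 4,"ty": 14,"tz": 11.5,"rx": 0,"ry": 0,"rz": 0,"jaw": 0}
  ]
}}

```text
time: 10.82
ee_pos: [487.2, 214.4, 36.0]
orientation: [-179.9, -0.1, -177.9]
wrist_force: [-0.1, 0.3, 0.4]
finger_gap: -0.0
finger_force: 0.0
```

```bash
python3 pad.py
python3 - <<'E'
from h import *
for n in("scene","side"):
    C=cam(n); imaging.grab_frame(n)
    for k in("yoke_grip","lever_grip","lever_hinge"):
        r=models.place_of(n,k); r and print(n,k,np.round(r[0]["uv"],1),round(r[0]["confidence"],2))
E
```

```text
10.825 [487.2 214.4  36. ] [-0.1  0.3  0.4]
scene yoke_grip [323.  181.2] 0.95
scene lever_grip [364.8 155.1] 0.65
scene lever_hinge [355.8 177.5] 0.64
side yoke_grip [287.2 198.8] 0.68
side lever_grip [284.9 160. ] 0.68
side lever_hinge [300.8 181.6] 0.79
```

{"op": "apply_moves", "data": {
  "increments": [
    {"tx": 0,"ty": 0,"tz": 0.8,"rx": 0,"ry": 0,"rz": 0,"jaw": 0},
    {"tx": 0,"ty": 0,"tz": 1.3,"rx": 0,"ry": 0,"rz": 0,"jaw": 0}
  ]
}}

```text
time: 11.68
ee_pos: [487.4, 215.0, 22.9]
orientation: [-180.0, -0.1, -177.9]
wrist_force: [-0.8, 0.7, -0.2]
finger_gap: -0.1
finger_force: 0.0
```

Run:
```python
from h import *
f={n:cam(n) for n in("scene","side")}
for k,a,b in(("yoke",[323,181.2],[287.2,198.8]),("peg",[364.8,155.1],[284.9,160]),("hinge",[355.8,177.5],[300.8,181.6])): print(k,tri([(f["scene"],np.array(a)),(f["side"],np.array(b))]))
```

```text
yoke (array([537.9265557 ,  62.77306527, 169.59982782]), np.float64(0.464476085134919))
peg (array([565.8687813 , 175.48386316, 200.9899222 ]), np.float64(0.8181530092801665))
hinge (array([587.08699535, 121.58765816, 170.06982956]), np.float64(1.9645873686407072))
```

{"op": "apply_moves", "data": {
  "increments": [
    {"tx": 0,"ty": 0,"tz": 0.5,"rx": 0,"ry": 0,"rz": 0,"jaw": 0},
    {"tx": 0,"ty": 0,"tz": 0.8,"rx": 0,"ry": 0,"rz": 0,"jaw": 0}
  ]
}}

```text
time: 11.92
ee_pos: [487.6, 215.1, 15.2]
orientation: [-180.0, -0.0, -177.9]
wrist_force: [0.6, 0.3, 0.2]
finger_gap: 0.0
finger_force: 0.0
```

{"op": "apply_moves", "data": {
  "increments": [
    {"tx": 0,"ty": 0,"tz": 0.3,"rx": 0,"ry": 0,"rz": 0,"jaw": 0},
    {"tx": 0,"ty": 0,"tz": 0.6,"rx": 0,"ry": 0,"rz": 0,"jaw": 0}
  ]
}}

```text
time: 12.18
ee_pos: [488.0, 215.2, 9.7]
orientation: [180.0, 0.0, -177.9]
wrist_force: [-0.8, -1.0, -0.4]
finger_gap: -0.1
finger_force: 0.0
```

{"op": "apply_moves", "data": {
  "increments": [
    {"tx": 0,"ty": 0,"tz": 0.4,"rx": 0,"ry": 0,"rz": 0,"jaw": 0},
    {"tx": 0,"ty": 0,"tz": 0.8,"rx": 0,"ry": 0,"rz": 0,"jaw": 0}
  ]
}}

```text
time: 12.42
ee_pos: [487.9, 215.2, 1.6]
orientation: [180.0, 0.0, -177.9]
wrist_force: [0.2, 1.2, 0.6]
finger_gap: 0.3
finger_force: 0.0
```

{"op": "apply_moves", "data": {
  "increments": [
    {"tx": 0,"ty": 0,"tz": 0.3,"rx": 0,"ry": 0,"rz": 0,"jaw": 0},
    {"tx": 0,"ty": 0,"tz": 0.6,"rx": 0,"ry": 0,"rz": 0,"jaw": 0}
  ]
}}

```text
time: 12.68
ee_pos: [487.9, 215.2, -4.4]
orientation: [180.0, -0.0, -177.9]
wrist_force: [0.0, -0.2, -1.0]
finger_gap: 0.1
finger_force: 0.0
```

{"op": "apply_moves", "data": {
  "increments": [
    {"tx": 0,"ty": 0,"tz": 0.3,"rx": 0,"ry": 0,"rz": 0,"jaw": 0},
    {"tx": 0,"ty": 0,"tz": 0.6,"rx": 0,"ry": 0,"rz": 0,"jaw": 0}
  ]
}}

```text
time: 12.92
ee_pos: [488.0, 215.2, -10.3]
orientation: [180.0, 0.0, -177.9]
wrist_force: [0.6, 0.7, 0.2]
finger_gap: -0.1
finger_force: 0.0
```

{"op": "apply_moves", "data": {
  "increments": [
    {"tx": 0,"ty": 0,"tz": 0.3,"rx": 0,"ry": 0,"rz": 0,"jaw": 0},
    {"tx": 0,"ty": 0,"tz": 0.5,"rx": 0,"ry": 0,"rz": 0,"jaw": 0}
  ]
}}

```text
time: 13.18
ee_pos: [488.0, 215.2, -11.6]
orientation: [-179.9, -0.2, -177.9]
wrist_force: [-16.1, -5.8, 36.1]
finger_gap: 0.1
finger_force: 18.4
```

Shut tips touch the counter at a reported z of about −11, so the tips are really about 11 mm behind the reported TCP. This agrees with both pictures. Next I lift, turn, and move beyond the lever peg on its +x side.

{"op": "apply_moves", "data": {
  "increments": [
    {"tx": 0,"ty": 0,"tz": -6,"rx": 0,"ry": 0,"rz": 8,"jaw": 0},
    {"tx": 0,"ty": 0,"tz": -12,"rx": 0,"ry": 0,"rz": 17,"jaw": 0},
    {"tx": 0,"ty": 0,"tz": -18,"rx": 0,"ry": 0,"rz": 26,"jaw": 0},
    {"tx": 0,"ty": 0,"tz": -24,"rx": 0,"ry": 0,"rz": 35,"jaw": 0},
    {"tx": -3,"ty": -1,"tz": -27.5,"rx": 0,"ry": 0,"rz": 44,"jaw": 0},
    {"tx": -7,"ty": -3,"tz": -27.5,"rx": 0,"ry": 0,"rz": 54,"jaw": 0},
    {"tx": -11,"ty": -4,"tz": -27.5,"rx": 0,"ry": 0,"rz": 64,"jaw": 0},
    {"tx": -13.2,"ty": -4,"tz": -27.5,"rx": 0,"ry": 0,"rz": 73,"jaw": 0}
  ]
}}

```text
time: 14.18
ee_pos: [622.9, 179.1, 259.4]
orientation: [-180.0, 0.0, 108.7]
wrist_force: [-0.6, 0.8, -0.3]
finger_gap: 0.2
finger_force: 0.0
```

```bash
python3 pad.py
python3 - <<'E'
from h import *
f={n:cam(n) for n in("scene","side","wrist")}
for n in("scene","side"): imaging.grab_frame(n)
for k in("lever_grip","lever_hinge","yoke_grip"):
    o=[]
    for n in f:
        r=models.place_of(n,k)
        if r and r[0]["confidence"]>.4: o.append((f[n],np.array(r[0]["uv"]))); print(n,k,np.round(r[0]["uv"],1))
    if len(o)>1: print(tri(o))
E
```

```text
14.175 [622.9 179.1 259.4] [-0.6  0.8 -0.3]
yoke_grip [194.6 267.8] 0.93 at assumed z [536.   65.4 152. ]
lever_grip [240.4 196.5] 0.6 at assumed z [567. 170. 197.]
lever_hinge [257.9 254.4] 0.57 at assumed z [591.7 108.9 167. ]
scene lever_grip [362.6 153.1]
side lever_grip [289.4 160. ]
wrist lever_grip [240.4 196.5]
(array([566.38856629, 172.77109286, 203.93827238]), np.float64(4.436582299536212))
scene lever_hinge [356.6 179.3]
side lever_hinge [306.2 178.2]
wrist lever_hinge [257.9 254.4]
(array([591.99496908, 115.60278649, 177.20875998]), np.float64(3.747560146162357))
scene yoke_grip [322.3 183.7]
side yoke_grip [286.  199.5]
wrist yoke_grip [194.6 267.8]
(array([536.01513739,  69.54877448, 158.00411089]), np.float64(2.2318053269642633))
```

{"op": "apply_moves", "data": {
  "increments": [
    {"tx": 1,"ty": -1,"tz": 3,"rx": 0,"ry": 0,"rz": 0,"jaw": 0},
    {"tx": 1,"ty": -1,"tz": 6,"rx": 0,"ry": 0,"rz": 0,"jaw": 0},
    {"tx": 1,"ty": -1,"tz": 8.2,"rx": 0,"ry": 0,"rz": 0,"jaw": 0},
    {"tx": 1,"ty": -1,"tz": 8.2,"rx": 0,"ry": 0,"rz": 0,"jaw": 0}
  ]
}}

```text
time: 15.42
ee_pos: [607.3, 185.9, 175.3]
orientation: [-179.7, -0.0, 109.1]
wrist_force: [-0.6, -0.5, -0.2]
finger_gap: 0.1
finger_force: 0.0
```

{"op": "apply_moves", "data": {
  "increments": [
    {"tx": 0.4,"ty": -2.2,"tz": 0,"rx": 0,"ry": 0,"rz": -5,"jaw": 0},
    {"tx": 0.6,"ty": -3.3,"tz": 0,"rx": 0,"ry": 0,"rz": -13,"jaw": 0},
    {"tx": 0.7,"ty": -4.4,"tz": 0,"rx": 0,"ry": 0,"rz": -21,"jaw": 0},
    {"tx": 0.5,"ty": -5.4,"tz": 0,"rx": 0,"ry": 0,"rz": -30,"jaw": 0},
    {"tx": 0.3,"ty": -6.4,"tz": 0,"rx": 0,"ry": 0,"rz": -38,"jaw": 0},
    {"tx": 0.3,"ty": -6.4,"tz": 0,"rx": 0,"ry": 0,"rz": -38,"jaw": 0}
  ]
}}

```text
time: 16.18
ee_pos: [547.9, 168.1, 179.7]
orientation: [179.9, 0.1, 147.0]
wrist_force: [-0.3, 0.2, -0.9]
finger_gap: -0.3
finger_force: 0.0
```

```bash
python3 pad.py; python3 look.py 8
```

```text
16.175 [547.9 168.1 179.7] [-0.3  0.2 -0.9]
yoke_grip [183.4 292.8] 0.84 at assumed z [540.4  62.3 152. ]
lever_grip [266.9 272.8] 0.82 at assumed z [539.8 143.9 197. ]
```

{"op": "apply_moves", "data": {
  "increments": [
    {"tx": 0.25,"ty": -1,"tz": 0,"rx": 0,"ry": 0,"rz": -8,"jaw": 0},
    {"tx": 0.4,"ty": -2,"tz": 0,"rx": 0,"ry": 0,"rz": -17,"jaw": 0},
    {"tx": 0.35,"ty": -2.8,"tz": 0,"rx": 0,"ry": 0,"rz": -25,"jaw": 0},
    {"tx": 0.2,"ty": -3.4,"tz": 0,"rx": 0,"ry": 0,"rz": -31,"jaw": 0},
    {"tx": 0.2,"ty": -3.4,"tz": 0,"rx": 0,"ry": 0,"rz": -31,"jaw": 0}
  ]
}}

```text
time: 17.05
ee_pos: [527.1, 140.6, 177.8]
orientation: [-180.0, -0.0, 178.0]
wrist_force: [0.0, -0.2, -1.2]
finger_gap: -0.1
finger_force: 0.0
```

{"op": "apply_moves", "data": {
  "increments": [
    {"tx": 0,"ty": -0.3,"tz": 0,"rx": 0,"ry": 0,"rz": 0,"jaw": 0},
    {"tx": 0,"ty": -0.6,"tz": 0,"rx": 0,"ry": 0,"rz": 0,"jaw": 0}
  ]
}}

```text
time: 17.3
ee_pos: [526.9, 138.8, 178.2]
orientation: [179.4, 0.0, 178.0]
wrist_force: [-0.3, 18.8, 0.2]
finger_gap: -0.0
finger_force: 9.8
```

```bash
python3 pad.py
```

```text
17.3 [526.9 138.8 178.2] [-0.3 18.8  0.2]
yoke_grip [207.2 253.1] 0.56 at assumed z [543.1  66.5 152. ]
lever_grip [271.8 278.3] 0.78 at assumed z [534.9 116.  197. ]
```

{"op": "apply_moves", "data": {
  "increments": [
    {"tx": 0,"ty": -0.3,"tz": 0,"rx": 0,"ry": 0,"rz": 0,"jaw": 0},
    {"tx": 0,"ty": -0.5,"tz": 0,"rx": 0,"ry": 0,"rz": 0,"jaw": 0}
  ]
}}

```text
time: 17.75
ee_pos: [526.8, 138.0, 178.5]
orientation: [178.9, 0.0, 178.1]
wrist_force: [1.0, 32.2, 0.4]
finger_gap: -0.1
finger_force: 16.1
```

The lever is firmly on its stop (32 N). Now I back off, lift, and move above the knob's robot side.

{"op": "apply_moves", "data": {
  "increments": [
    {"tx": 0,"ty": 3.5,"tz": 0,"rx": 0,"ry": 0,"rz": 0,"jaw": 0},
    {"tx": 0,"ty": 3.5,"tz": -6,"rx": 0,"ry": 0,"rz": -4,"jaw": 0},
    {"tx": 1,"ty": 3.5,"tz": -12,"rx": 0,"ry": 0,"rz": -4,"jaw": 0.3},
    {"tx": 3,"ty": -1,"tz": -12,"rx": 0,"ry": 0,"rz": -4,"jaw": 0.7},
    {"tx": 5,"ty": -6,"tz": -12,"rx": 0,"ry": 0,"rz": -4,"jaw": 0.7},
    {"tx": 6,"ty": -11.5,"tz": -12,"rx": 0,"ry": 0,"rz": -4,"jaw": 0.7},
    {"tx": 6,"ty": -16,"tz": -12,"rx": 0,"ry": 0,"rz": -4,"jaw": 0.7},
    {"tx": 6,"ty": -16,"tz": -12,"rx": 0,"ry": 0,"rz": -4,"jaw": 0.7}
  ]
}}

```text
time: 18.75
ee_pos: [461.3, -30.6, 298.0]
orientation: [-180.0, 0.0, -178.2]
wrist_force: [-0.0, -0.1, -0.0]
finger_gap: 59.6
finger_force: 0.0
```

Run:
```python
from h import *
o=status.get_obs(); print(o["joint_pos"].round(1),o["ee_pos"].round(1),o["orientation"].round(1),o["finger_gap"])
f={n:cam(n) for n in("wrist","scene","side")}
for n in f: cv2.imwrite(f"pics/{n}9.png",imaging.grab_frame(n))
for k in("lever_grip","yoke_grip","knob_grip","pointer_tip","mark","cradle_hinge"):
    ob=[]
    for n in f:
        r=models.place_of(n,k)
        for q in r[:2]: print(n,k,np.round(q["uv"],1),round(q["confidence"],2))
        if r and r[0]["confidence"]>.4: ob.append((f[n],np.array(r[0]["uv"])))
    if len(ob)>1: print("  ",tri(ob))
```

```text
[ -10.4  -19.6  111.7   -0.    87.9 -102.2] [461.3 -30.6 298. ] [-180.     0.  -178.2] 59.55209157804969
wrist lever_grip [472.5 268.9] 0.91
scene lever_grip [314.6 222. ] 0.66
scene lever_grip [336.5 153.4] 0.47
side lever_grip [277.  175.7] 0.59
side lever_grip [288.4 200.4] 0.36
   (array([555.60108348, 137.2921591 , 141.67927003]), np.float64(42.5488951246723))
wrist yoke_grip [407.1 251.9] 0.55
wrist yoke_grip [420.7 133.8] 0.18
scene yoke_grip [326.2 182.1] 0.7
side yoke_grip [284.4 199.8] 0.92
side yoke_grip [398.3 315.5] 0.4
   (array([536.61830697,  71.3326386 , 160.83909137]), np.float64(1.7048914668434918))
wrist knob_grip [321.  211.5] 0.89
side knob_grip [291.1 254.7] 0.58
   (array([521.58006318, -21.74265239,  80.45741411]), np.float64(2.5811331473468613))
wrist pointer_tip [321.5 209.4] 0.33
scene pointer_tip [337.4 174.1] 0.92
side pointer_tip [344.9 160. ] 0.97
side pointer_tip [304.4 195.3] 0.23
   (array([648.58576887,  -9.03765451, 298.13177382]), np.float64(0.35110686923420076))
wrist mark [447.2 305.2] 0.3
scene mark [346.9 167.8] 0.57
side mark [286.1 201.8] 0.5
side mark [339.8 149.6] 0.46
   (array([540.13577716, 130.38426947, 139.52271517]), np.float64(10.607959789851066))
wrist cradle_hinge [321.2 280.9] 0.75
scene cradle_hinge [317.2 220.3] 0.81
side cradle_hinge [324.  229.2] 0.78
   (array([597.05921082, -18.47530113, 130.23040644]), np.float64(1.640746582228303))
```

{"op": "apply_moves", "data": {
  "increments": [
    {"tx": -0.4,"ty": 0.4,"tz": 2,"rx": 0,"ry": -10,"rz": 0,"jaw": 0.75},
    {"tx": -0.9,"ty": 0.7,"tz": 5,"rx": 0,"ry": -20,"rz": 0,"jaw": 0.75},
    {"tx": -0.9,"ty": 0.7,"tz": 9,"rx": 0,"ry": -30,"rz": 0,"jaw": 0.75},
    {"tx": -0.9,"ty": 0.7,"tz": 14,"rx": 0,"ry": -35,"rz": 0,"jaw": 0.75},
    {"tx": -0.9,"ty": 0.7,"tz": 14,"rx": 0,"ry": -35,"rz": 0,"jaw": 0.75},
    {"tx": -0.9,"ty": 0.7,"tz": 14,"rx": 0,"ry": -35,"rz": 0,"jaw": 0.75}
  ]
}}

```text
time: 20.55
ee_pos: [472.5, -21.6, 162.3]
orientation: [-179.9, 35.3, -177.8]
wrist_force: [0.7, 0.2, 1.2]
finger_gap: 64.0
finger_force: 0.0
```

```bash
cat > knob.py <<'E'
from h import *
import pickle,os
o=status.get_obs(); print(o["joint_pos"].round(1),o["ee_pos"].round(1),o["orientation"].round(1),round(o["finger_gap"],1))
C=cam("wrist"); R,t=toolmat(); im=imaging.grab_frame("wrist"); cv2.imwrite("pics/k%d.png"%(o["time"]*1000),im)
K=pickle.load(open("knob.p","rb")) if os.path.exists("knob.p") else []
r=models.place_of("wrist","knob_grip"); print(r[0]["uv"],r[0]["confidence"]); K.append((C,np.array(r[0]["uv"]))); pickle.dump(K,open("knob.p","wb"))
if len(K)>1:
    X,e=tri(K); print("knob",X.round(1),e.round(1),"in tool frame",(R.T@(X-t)).round(1))
X=np.array([521.6,-21.7,83]); print("prior in tool",(R.T@(X-t)).round(1),proj(C,X).round(1))
m=models.regions_of("wrist","knob"); m and print("region",np.round(m[0]["rect"],1),m[0]["confidence"])
E
python3 knob.py
```

```text
[ -15.1  -39.   141.9   14.2   43.9 -114.6] [472.5 -21.6 162.3] [-179.9   35.3 -177.8] 64.0
[314.6, 188.1] 0.71
prior in tool [ 5.8 -1.8 93.1] [313.2 189.2]
region [316.8 187.7  59.   68.7] 0.9
```

{"op": "apply_moves", "data": {
  "increments": [
    {"tx": 0,"ty": 2,"tz": 1,"rx": 0,"ry": 0,"rz": 0,"jaw": 0.75},
    {"tx": 0,"ty": 5,"tz": 2,"rx": 0,"ry": 0,"rz": 0,"jaw": 0.75},
    {"tx": 0,"ty": 5,"tz": 2,"rx": 0,"ry": 0,"rz": 0,"jaw": 0.75},
    {"tx": 0,"ty": 5,"tz": 2,"rx": 0,"ry": 0,"rz": 0,"jaw": 0.75}
  ]
}}

```text
time: 21.2
ee_pos: [481.4, 29.3, 144.1]
orientation: [-180.0, 35.2, -177.8]
wrist_force: [-0.3, -0.3, 0.8]
finger_gap: 64.6
finger_force: 0.0
```

```bash
python3 knob.py
```

```text
[  -5.5  -35.8  142.     7.    39.1 -101.8] [481.4  29.3 144.1] [-180.    35.2 -177.8] 64.6
[248.5, 199.8] 0.7
knob [515.6 -20.6  87.2] 0.7 in tool frame [  6.4 -51.1  65.1]
prior in tool [  3.9 -52.4  72. ] [248.8 199.3]
region [246.9 197.5  64.5  67.6] 0.89
```

{"op": "apply_moves", "data": {
  "increments": [
    {"tx": 0.2,"ty": -2,"tz": 0,"rx": 0,"ry": 0,"rz": -9,"jaw": 0.75},
    {"tx": 0.5,"ty": -5.1,"tz": 0,"rx": 0,"ry": 0,"rz": -18,"jaw": 0.75},
    {"tx": 0.5,"ty": -5.1,"tz": 0,"rx": 0,"ry": 0,"rz": -27,"jaw": 0.75},
    {"tx": 0.5,"ty": -5.1,"tz": 1,"rx": 0,"ry": 0,"rz": -30,"jaw": 0.75},
    {"tx": 0.5,"ty": -5.1,"tz": 3,"rx": 0,"ry": 0,"rz": -30,"jaw": 0.75},
    {"tx": 0.5,"ty": -5.1,"tz": 3,"rx": 0,"ry": 0,"rz": -30,"jaw": 0.75}
  ]
}}

```text
time: 22.1
ee_pos: [494.2, -21.6, 112.8]
orientation: [-160.8, 29.7, -142.8]
wrist_force: [0.2, 0.6, -0.2]
finger_gap: 64.0
finger_force: 0.0
```

```bash
python3 knob.py
```

```text
[ -14.1  -30.1  141.8   15.9   35.6 -146.4] [494.2 -21.6 112.8] [-160.8   29.7 -142.8] 64.0Traceback (most recent call last):
  File "knob.py", line 6, in <module>
    r=models.place_of("wrist","knob_grip"); print(r[0]["uv"],r[0]["confidence"]); K.append((C,np.array(r[0]["uv"]))); pickle.dump(K,open("knob.p","wb"))
                                                  ~^^^
IndexError: list index out of range
```

```bash
ls -t pics | head -1; cp pics/$(ls -t pics|head -1) pics/latest.png
```

```text
k22100.png
```

View pics/latest.png

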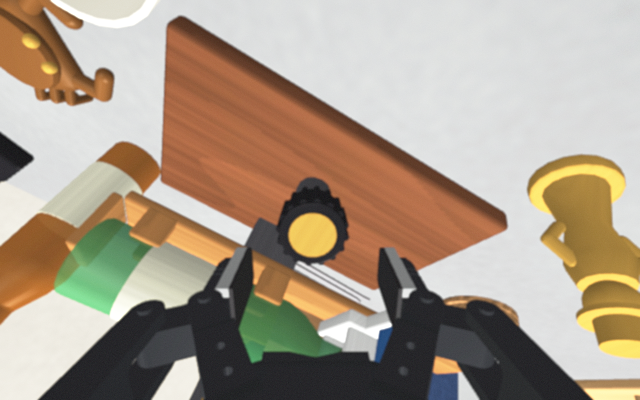

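The knob face is centred at (312,234) between the open fingers, at columns 237 and 395. The depth from its 70 px diameter, about 190 mm, agrees. Advancing along the axis and gripping.

{"op": "apply_moves", "data": {
  "increments": [
    {"tx": -0.1,"ty": -0.1,"tz": 2.5,"rx": 0,"ry": 0,"rz": 0,"jaw": 0.75},
    {"tx": -0.1,"ty": -0.1,"tz": 5,"rx": 0,"ry": 0,"rz": 0,"jaw": 0.75},
    {"tx": -0.1,"ty": -0.1,"tz": 6.8,"rx": 0,"ry": 0,"rz": 0,"jaw": 0.75},
    {"tx": -0.1,"ty": -0.1,"tz": 6.8,"rx": 0,"ry": 0,"rz": 0,"jaw": 0.75}
  ],
  "grip_force": 40
}}

```text
time: 22.7
ee_pos: [534.6, -19.9, 58.7]
orientation: [-160.8, 29.7, -142.7]
wrist_force: [-0.1, -0.4, 0.4]
finger_gap: 64.2
finger_force: 0.0
```

{"op": "apply_moves", "data": {
  "increments": [
    {"tx": 0,"ty": 0,"tz": 0,"rx": 0,"ry": 0,"rz": 0,"jaw": 0.5},
    {"tx": 0,"ty": 0,"tz": 0,"rx": 0,"ry": 0,"rz": 0,"jaw": 0.3},
    {"tx": 0,"ty": 0,"tz": 0,"rx": 0,"ry": 0,"rz": 0,"jaw": 0.3},
    {"tx": 0,"ty": 0,"tz": 0,"rx": 0,"ry": 0,"rz": 0,"jaw": 0.3}
  ],
  "grip_force": 40
}}

```text
time: 23.2
ee_pos: [535.2, -20.2, 60.5]
orientation: [-160.6, 29.9, -142.6]
wrist_force: [-8.5, -0.8, 6.9]
finger_gap: 42.9
finger_force: 39.9
```

Gripped with a 43 mm gap on the 44 mm knob. First turn: 55°.

{"op": "apply_moves", "data": {
  "increments": [
    {"tx": 0,"ty": 0,"tz": 0,"rx": 0,"ry": 0,"rz": 8,"jaw": 0.3},
    {"tx": 0,"ty": 0,"tz": 0,"rx": 0,"ry": 0,"rz": 16,"jaw": 0.3},
    {"tx": 0,"ty": 0,"tz": 0,"rx": 0,"ry": 0,"rz": 24,"jaw": 0.3},
    {"tx": 0,"ty": 0,"tz": 0,"rx": 0,"ry": 0,"rz": 32,"jaw": 0.3},
    {"tx": 0,"ty": 0,"tz": 0,"rx": 0,"ry": 0,"rz": 40,"jaw": 0.3},
    {"tx": 0,"ty": 0,"tz": 0,"rx": 0,"ry": 0,"rz": 48,"jaw": 0.3},
    {"tx": 0,"ty": 0,"tz": 0,"rx": 0,"ry": 0,"rz": 55,"jaw": 0.3},
    {"tx": 0,"ty": 0,"tz": 0,"rx": 0,"ry": 0,"rz": 55,"jaw": 0.3}
  ]
}}

```text
time: 24.2
ee_pos: [535.3, -21.1, 60.5]
orientation: [163.5, 31.5, 152.4]
wrist_force: [-8.7, -7.2, 6.9]
finger_gap: 43.1
finger_force: 40.3
```

```bash
cat > ptr.py <<'E'
from h import *
o=status.get_obs(); print(round(o["time"],2),o["joint_pos"].round(1),round(o["finger_gap"],1))
f={n:cam(n) for n in("scene","side")}; T=round(o["time"]*1000)
for n in f: cv2.imwrite(f"pics/p_{n}_{T}.png",imaging.grab_frame(n))
P={}
for k in("pointer_tip","mark"):
    ob=[]
    for n in f:
        r=models.place_of(n,k)
        for q in r[:2]: print(n,k,np.round(q["uv"],1),round(q["confidence"],2))
        r=[q for q in r if np.linalg.norm(np.array(q["uv"])-{"scene":(345,170),"side":(343,153)}[n])<25]
        if r: ob.append((f[n],np.array(r[0]["uv"])))
    if len(ob)>1: P[k]=tri(ob)[0]; print("  ",P[k].round(1),tri(ob)[1].round(1))
if len(P)==2: print("dy",(P["mark"]-P["pointer_tip"])@[-.039,.999,0])
# image-colour analysis: red tab pixels
for n in f:
    im=cv2.imread(f"pics/p_{n}_{T}.png").astype(int); b,g,r=im[...,0],im[...,1],im[...,2]
    m=(r>90)&(g<r*.45)&(b<r*.45); m[:120]=0; m[190:]=0; m[:,:325]=0; m[:,370:]=0
    ys,xs=np.nonzero(m)
    if len(xs): print(n,"red",len(xs),xs.mean().round(1),ys.mean().round(1),"rows",ys.min(),ys.max(),"cols",xs.min(),xs.max())
E
python3 ptr.py
```

```text
24.2 [-12.4 -16.7 138.7  19.7  25.  -95. ] 43.1
scene pointer_tip [342.6 172.7] 0.92
scene pointer_tip [214.5 259.2] 0.61
side pointer_tip [344.5 155.4] 0.58
   [652.9   2.1 299.7] 0.9
scene mark [347.2 166.4] 0.6
side mark [341.8 151.6] 0.4
   [651.1  15.8 304.1] 0.4
dy 13.687404552484594
scene red 19 352.3 162.6 rows 158 171 cols 348 354
side red 73 341.8 147.4 rows 141 154 cols 339 345
```

```bash
cat > th.py <<'E'
from h import *
F={n:cam(n) for n in("scene","side")}
org=np.array([585.2,-17.5,0]); ex=np.array([.9992,.0392,0]); ey=np.array([-.0392,.9992,0])
def tip(th,x=68,r=175): return org+x*ex+np.array([0,0,130])+r*(np.sin(th)*ey+np.cos(th)*np.array([0,0,1]))
def fit(obs,x=68): # one angle + common x offset + r
    s=least_squares(lambda p:np.concatenate([proj(F[n],tip(p[0],p[1]))-u for n,u in obs.items()]),[0.05,x]); return s.x,s.fun
if __name__=="__main__":
    for nm,o in dict(p0=dict(scene=[339.8,173.8],side=[347,159]),p1=dict(scene=[337.4,174.1],side=[344.9,160]),p2=dict(scene=[342.6,172.7],side=[344.5,155.4]),
      m0=dict(scene=[348.2,166.6],side=[338.6,149.9]),m1=dict(scene=[346.9,167.8],side=[339.8,149.6]),m2=dict(scene=[347.2,166.4],side=[341.8,151.6])).items():
        p,e=fit(o); print(nm,p.round(3),e.round(1))
    for th in(0,.1,.2): print(th,{n:proj(F[n],tip(th,66)).round(1) for n in F},{n:proj(F[n],tip(th,66,196)).round(1) for n in F})
    import glob
    for n in F:
        im=cv2.imread(sorted(glob.glob(f"pics/p_{n}_*"))[-1]).astype(int); i0=cv2.imread(f"pics/{n}9.png").astype(int)
        d=abs(im-i0).sum(2); d[:,:325]=0; d[:,365:]=0; d[:140]=0; d[235:]=0
        ys,xs=np.nonzero(d>60); print(n,[(y,xs[ys==y].min(),xs[ys==y].max()) for y in np.unique(ys)][:24])
E
python3 th.py
```

```text
p0 [2.0000e-02 6.8855e+01] [-1.  -1.   1.  -1.4]
p1 [6.0000e-03 6.4226e+01] [-1.2 -1.8  1.5 -1.2]
p2 [ 0.079 68.799] [-0.5 -2.   1.3 -0.2]
m0 [ 0.222 64.617] [ 0.4 -0.8  0.3  1. ]
m1 [ 0.198 65.69 ] [ 0.7 -1.2  0.4  1.9]
m2 [ 0.183 67.003] [ 0.2  0.8 -0.5  0.1]
0 {'scene': array([336.5, 173. ]), 'side': array([347.4, 158.9])} {'scene': array([337. , 164.7]), 'side': array([347.7, 150.1])}
0.1 {'scene': array([342.3, 169.4]), 'side': array([343.8, 154.7])} {'scene': array([343.5, 160.8]), 'side': array([343.6, 145.5])}
0.2 {'scene': array([347.9, 166.6]), 'side': array([340.3, 151.4])} {'scene': array([349.8, 157.7]), 'side': array([339.6, 141.9])}
scene [(np.int64(151), np.int64(335), np.int64(339)), (np.int64(152), np.int64(334), np.int64(340)), (np.int64(153), np.int64(334), np.int64(339)), (np.int64(154), np.int64(334), np.int64(340)), (np.int64(155), np.int64(334), np.int64(342)), (np.int64(156), np.int64(334), np.int64(342)), (np.int64(157), np.int64(334), np.int64(341)), (np.int64(158), np.int64(334), np.int64(341)), (np.int64(159), np.int64(334), np.int64(341)), (np.int64(160)
[... 1124 characters left out ...]
int64(163), np.int64(340), np.int64(345)), (np.int64(164), np.int64(340), np.int64(345)), (np.int64(165), np.int64(340), np.int64(345)), (np.int64(166), np.int64(340), np.int64(346)), (np.int64(167), np.int64(340), np.int64(345)), (np.int64(168), np.int64(340), np.int64(346)), (np.int64(169), np.int64(340), np.int64(345)), (np.int64(170), np.int64(340), np.int64(346)), (np.int64(171), np.int64(340), np.int64(345)), (np.int64(172), np.int64(340), np.int64(346)), (np.int64(173), np.int64(340), np.int64(345)), (np.int64(174), np.int64(340), np.int64(345)), (np.int64(175), np.int64(340), np.int64(345)), (np.int64(176), np.int64(340), np.int64(346)), (np.int64(177), np.int64(340), np.int64(346))]
```

{"op": "apply_moves", "data": {
  "increments": [
    {"tx": 0,"ty": 0,"tz": 0,"rx": 0,"ry": 0,"rz": 0,"jaw": 0.75},
    {"tx": 0,"ty": 0,"tz": 0,"rx": 0,"ry": 0,"rz": 0,"jaw": 0.75},
    {"tx": 0,"ty": 0,"tz": 0,"rx": 0,"ry": 0,"rz": -9,"jaw": 0.75},
    {"tx": 0,"ty": 0,"tz": 0,"rx": 0,"ry": 0,"rz": -18,"jaw": 0.75},
    {"tx": 0,"ty": 0,"tz": 0,"rx": 0,"ry": 0,"rz": -27,"jaw": 0.75},
    {"tx": 0,"ty": 0,"tz": 0,"rx": 0,"ry": 0,"rz": -36,"jaw": 0.75},
    {"tx": 0,"ty": 0,"tz": 0,"rx": 0,"ry": 0,"rz": -45,"jaw": 0.75},
    {"tx": 0,"ty": 0,"tz": 0,"rx": 0,"ry": 0,"rz": -50,"jaw": 0.75}
  ]
}}

```text
time: 25.5
ee_pos: [534.9, -19.7, 59.1]
orientation: [-163.4, 31.3, -148.0]
wrist_force: [0.6, -0.2, 0.2]
finger_gap: 64.0
finger_force: 0.0
```

{"op": "apply_moves", "data": {
  "increments": [
    {"tx": 0,"ty": 0,"tz": 0,"rx": 0,"ry": 0,"rz": 0,"jaw": 0.5},
    {"tx": 0,"ty": 0,"tz": 0,"rx": 0,"ry": 0,"rz": 0,"jaw": 0.3},
    {"tx": 0,"ty": 0,"tz": 0,"rx": 0,"ry": 0,"rz": 0,"jaw": 0.3},
    {"tx": 0,"ty": 0,"tz": 0,"rx": 0,"ry": 0,"rz": 8,"jaw": 0.3},
    {"tx": 0,"ty": 0,"tz": 0,"rx": 0,"ry": 0,"rz": 16,"jaw": 0.3},
    {"tx": 0,"ty": 0,"tz": 0,"rx": 0,"ry": 0,"rz": 24,"jaw": 0.3},
    {"tx": 0,"ty": 0,"tz": 0,"rx": 0,"ry": 0,"rz": 30,"jaw": 0.3},
    {"tx": 0,"ty": 0,"tz": 0,"rx": 0,"ry": 0,"rz": 30,"jaw": 0.3}
  ]
}}

```text
time: 26.5
ee_pos: [535.3, -20.7, 59.7]
orientation: [176.5, 34.9, 175.9]
wrist_force: [-5.3, -5.8, 3.3]
finger_gap: 42.6
finger_force: 39.8
```

```bash
python3 ptr.py
python3 - <<'E'
import cv2,glob,numpy as np
n=lambda s:sorted(glob.glob(f"pics/p_{s}_*"))[-1]
a=cv2.imread(n("scene"))[140:200,315:375]; b=cv2.imread(n("side"))[130:190,310:370]
cv2.imwrite("pics/pair.png",np.hstack([cv2.resize(x,(390,390),interpolation=cv2.INTER_CUBIC) for x in(a,b)]))
E
```

```text
26.5 [ -12.4  -16.6  138.7   19.8   24.9 -114.9] 42.6
scene pointer_tip [346.7 168.2] 0.86
side pointer_tip [339.2 153.9] 0.93
side pointer_tip [277.5 179.2] 0.62
   [647.3  19.4 296.1] 0.0
scene mark [348.9 165.4] 0.67
side mark [341.2 148.1] 0.69
   [652.4  20.2 307.4] 0.5
dy 0.5867668017656605
scene red 18 352.4 162.9 rows 158 172 cols 350 354
side red 74 341.9 147.7 rows 141 155 cols 339 345
```

View pics/pair.png

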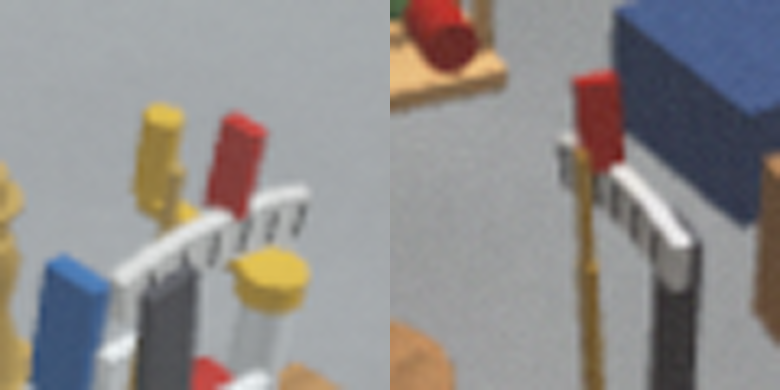

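In the left (scene) half the pointer tip is near full-frame (342.4,165) and the red tab runs (350,173)–(352.4,159). In the right (side) half the tip is at (339.5,153.1) and the tab runs (343,155.4)–(341.8,142). The networks' "mark" points sit on those tab pixels. The pointer still has some way to go.

Run:
```python
from th import *
print("ptr",fit(dict(scene=[342.4,165],side=[339.5,153.1])), tri([(F["scene"],np.array([342.4,165])),(F["side"],np.array([339.5,153.1]))]))
a=tri([(F["scene"],np.array([350,172.8])),(F["side"],np.array([343,155.4]))]); b=tri([(F["scene"],np.array([352.4,159])),(F["side"],np.array([341.8,142]))])
for X in(a[0],b[0]): print(X.round(1),"stand",((X-org)@ex).round(1),((X-org)@ey).round(1))
for nm,x in(("scene",66),("side",66)):
    for th in(.1,.15,.2,.25): print(nm,th,"tip",proj(F[nm],tip(th,x)).round(1),"tab",[proj(F[nm],tip(th,x2,r)).round(1).tolist() for x2 in(66,76) for r in(170,199)])
```

```text
ptr (array([ 0.15463618, 58.87545544]), array([ 0.37378283,  1.24302062, -0.80111055,  0.44744768])) (array([643.36423643,   9.52233832, 306.4095055 ]), np.float64(0.4485851019924212))
[656.4  20.2 289.2] stand 72.6 34.9
[655.   25.8 320.3] stand 71.4 40.5
scene 0.1 tip [342.3 169.4] tab [[342.0, 171.4], [343.7, 159.5], [345.7, 173.6], [347.5, 161.7]]
scene 0.15 tip [345.1 167.9] tab [[344.8, 170.0], [346.9, 157.9], [348.5, 172.2], [350.7, 160.0]]
scene 0.2 tip [347.9 166.6] tab [[347.4, 168.7], [350.1, 156.4], [351.1, 170.9], [353.8, 158.6]]
scene 0.25 tip [350.6 165.5] tab [[350.0, 167.6], [353.2, 155.3], [353.7, 169.8], [356.9, 157.4]]
side 0.1 tip [343.8 154.7] tab [[343.8, 156.8], [343.6, 144.2], [348.3, 155.7], [348.1, 143.1]]
side 0.15 tip [342.  152.9] tab [[342.1, 155.1], [341.5, 142.3], [346.5, 154.0], [346.0, 141.2]]
side 0.2 tip [340.3 151.4] tab [[340.4, 153.6], [339.5, 140.6], [344.8, 152.5], [344.0, 139.5]]
side 0.25 tip [338.6 150. ] tab [[338.8, 152.3], [337.6, 139.2], [343.1, 151.2], [342.0, 138.1]]
```

{"op": "apply_moves", "data": {
  "increments": [
    {"tx": 0,"ty": 0,"tz": 0,"rx": 0,"ry": 0,"rz": 8,"jaw": 0.3},
    {"tx": 0,"ty": 0,"tz": 0,"rx": 0,"ry": 0,"rz": 16,"jaw": 0.3},
    {"tx": 0,"ty": 0,"tz": 0,"rx": 0,"ry": 0,"rz": 24,"jaw": 0.3},
    {"tx": 0,"ty": 0,"tz": 0,"rx": 0,"ry": 0,"rz": 30,"jaw": 0.3},
    {"tx": 0,"ty": 0,"tz": 0,"rx": 0,"ry": 0,"rz": 30,"jaw": 0.3}
  ]
}}

```text
time: 27.42
ee_pos: [535.2, -21.0, 59.7]
orientation: [158.1, 28.1, 141.4]
wrist_force: [-5.5, -6.8, 4.4]
finger_gap: 43.1
finger_force: 39.9
```

```bash
python3 ptr.py
python3 - <<'E'
import cv2,glob,numpy as np
# print rows of side image around pointer/tab: hue classes (R red, B brass, . other)
for s,(r0,r1,c0,c1) in dict(side=(138,166,330,352),scene=(152,178,334,360)).items():
    im=cv2.imread(sorted(glob.glob(f"pics/p_{s}_*"))[-1])[r0:r1,c0:c1]; h=cv2.cvtColor(im,cv2.COLOR_BGR2HSV).astype(int)
    print(s,c0)
    for i,row in enumerate(h): print(r0+i,"".join("R" if (p[0]<8 or p[0]>172) and p[1]>110 else "B" if 10<=p[0]<=30 and p[1]>70 else "w" if p[2]>190 else "d" if p[2]<70 else "." for p in row))
E
```

```text
27.43 [-12.4 -16.6 138.7  19.7  24.9 -84.9] 43.1
scene pointer_tip [348.4 167. ] 0.79
side pointer_tip [340.5 151.9] 0.72
side pointer_tip [364.8 366.5] 0.44
   [650.4  20.6 300. ] 0.2
scene mark [326.3 186.8] 0.72
side mark [341.3 151.3] 0.45
scene red 19 352.2 162.9 rows 158 172 cols 350 354
side red 78 341.8 148.1 rows 141 155 cols 339 345
side 330
138 ......................
139 ......................
140 ......................
141 ...........RRRR.......
142 ........RRRRRRR.......
143 .........RRRRRR.......
144 .........RRRRRR.......
145 .........RRRRRR.......
146 .........RRRRRRR......
147 .........RRRRRR.d.....
148 .........RRRRRRR......
149 .........RRRRRRRd.....
150 .........RRRRRRR......
151 .......wBRRRRRRR......
152 ......BBBRRRRRRR......
153 .......BB.RRRRRR......
154 .......BB.RRRRRR......
155 .......BBBRRRR........
156 .......BBBRR..wwww....
157 .......BBB.....wwww...
158 .......BBB......wwww..
159 .......BBB.......wwww.
160 ........BB........wwww
161 ........BB.........www
162 ........BB..........ww
163 ........BB..........ww
164 ........BB...........w
165 ........BB............
scene 334
152 ..........................
153 ..........................
154 ..........................
155 ..........................
156 ..........................
157 ..........................
158 .....BBB........RRR.......
159 ....BBBBBB.....RRRRRR.....
160 ....BBBBBB.....RRRRRRR....
161 ....BBBBBB.....RRRRRR.....
162 ....BBBBB......RRRRRR.....
163 ...BBBBBB.....RRRRRRR.....
164 ...BBBBBBBBB..RRRRRRR.....
165 ...BBBBBBBBB..RRRRRR......
166 ...BBBBBB.BB..RRRRRR......
167 ..BBBBBBB.B..RRRRRRR......
168 ..BBBBBBBBBB.RRRRRRR......
169 ..BBBBBBBBB..RRRRRR..wwwww
170 ..BBBBBB.BB..RRRRRR.wwwwww
171 ..BBBBBBBBB....RRRR.www...
172 ..BBBBBBBB....w..RR.......
173 ...BBBBBBB.wwwww..........
174 ...BBBBB..wwwww...........
175 .....BB.wwwww.............
176 ......wwwww...............
177 ....wwwww.................
```

Run:
```python
from th import *
A=np.array
def th3(a,b):
    X,e=tri([(F["scene"],A(a)),(F["side"],A(b))]); x,y=(X-org)@ex,(X-org)@ey; return X.round(1),x.round(1),y.round(1),"th",np.arctan2(y,X[2]-130).round(3),e.round(2)
print("p",th3([344.8,164],[338.2,151.3]),fit(dict(scene=[344.8,164],side=[338.2,151.3])))
print("tab top",th3([352.2,158.5],[341.6,141.5])); print("tab mid",th3([351.3,165],[342.2,148.5])); print("tab bot",th3([350,171.5],[342.8,155]))
```

```text
p (array([643.6,  16.6, 305.8]), np.float64(59.7), np.float64(31.8), 'th', np.float64(0.179), np.float64(0.24)) (array([ 0.197801  , 59.28536299]), array([ 0.50194922,  1.22932288, -0.79910012,  0.86502578]))
tab top (array([654.5,  25.7, 321.5]), np.float64(71.0), np.float64(40.4), 'th', np.float64(0.208), np.float64(0.21))
tab mid (array([655.2,  23.5, 305.9]), np.float64(71.5), np.float64(38.2), 'th', np.float64(0.214), np.float64(0.36))
tab bot (array([655.7,  20.5, 291.2]), np.float64(71.9), np.float64(35.2), 'th', np.float64(0.215), np.float64(0.25))
```

{"op": "apply_moves", "data": {
  "increments": [
    {"tx": 0,"ty": 0,"tz": 0,"rx": 0,"ry": 0,"rz": 6,"jaw": 0.3},
    {"tx": 0,"ty": 0,"tz": 0,"rx": 0,"ry": 0,"rz": 11,"jaw": 0.3},
    {"tx": 0,"ty": 0,"tz": 0,"rx": 0,"ry": 0,"rz": 11,"jaw": 0.3},
    {"tx": 0,"ty": 0,"tz": 0,"rx": 0,"ry": 0,"rz": 11,"jaw": 0.6},
    {"tx": 0,"ty": 0,"tz": 0,"rx": 0,"ry": 0,"rz": 11,"jaw": 0.7},
    {"tx": 0,"ty": 0,"tz": 0,"rx": 0,"ry": 0,"rz": 11,"jaw": 0.7}
  ]
}}

```text
time: 28.48
ee_pos: [534.9, -19.7, 59.0]
orientation: [153.3, 23.5, 130.5]
wrist_force: [0.8, -0.3, -0.5]
finger_gap: 60.0
finger_force: 0.0
```

{"op": "apply_moves", "data": {
  "increments": [
    {"tx": 0,"ty": 0,"tz": -5,"rx": 0,"ry": 0,"rz": 0,"jaw": 0.7},
    {"tx": 0,"ty": 0,"tz": -10,"rx": 0,"ry": 0,"rz": 0,"jaw": 0.7},
    {"tx": 0,"ty": 0,"tz": -12,"rx": 0,"ry": 0,"rz": -9,"jaw": 0.7},
    {"tx": 0,"ty": 0,"tz": -12,"rx": 0,"ry": 0,"rz": -18,"jaw": 0.7},
    {"tx": 0,"ty": 0,"tz": -12,"rx": 0,"ry": 0,"rz": -27,"jaw": 0.7},
    {"tx": 0,"ty": 0,"tz": -12,"rx": 0,"ry": 0,"rz": -36,"jaw": 0.7},
    {"tx": 0,"ty": 0,"tz": -12,"rx": 0,"ry": 0,"rz": -38,"jaw": 0.7},
    {"tx": 0,"ty": 0,"tz": -12,"rx": 0,"ry": 0,"rz": -38,"jaw": 0.7}
  ]
}}

```text
time: 29.48
ee_pos: [466.1, -22.4, 157.3]
orientation: [174.4, 34.6, 172.3]
wrist_force: [0.4, 1.3, 0.7]
finger_gap: 59.9
finger_force: 0.0
```

```bash
cat > ascii.py <<'E'
from h import *
import sys
def show(im,r0,r1,c0,c1):
    h=cv2.cvtColor(im[r0:r1,c0:c1],cv2.COLOR_BGR2HSV).astype(int)
    for i,row in enumerate(h): print(r0+i,"".join("R" if (p[0]<8 or p[0]>172) and p[1]>110 else "B" if 10<=p[0]<=30 and p[1]>70 else "w" if p[2]>190 else "d" if p[2]<70 else "." for p in row))
if __name__=="__main__":
    for s,b in dict(side=(138,160,330,352),scene=(157,173,334,360)).items(): print(s,b[2]); show(imaging.grab_frame(s),*b)
E
python3 ascii.py; python3 -c "
from h import *
o=status.get_obs(); print(o['time'],o['ee_pos'],o['orientation'],o['joint_pos'].round(1))
from th import tip,org,ex
C=cam('wrist'); print([proj(C,tip(.2,61,r)).round(1) for r in(120,175)])"
```

```text
side 330
138 ......................
139 ......................
140 ......................
141 ...........RRRR.......
142 ........RRRRRRR.......
143 .........RRRRRR.......
144 .........RRRRRR.......
145 .........RRRRRRR......
146 .........RRRRRRR......
147 .........RRRRRRRd.....
148 .........RRRRRRR......
149 .........RRRRRRR......
150 .........RRRRRRR......
151 ......BB..RRRRRR......
152 ......BB..RRRRRR......
153 ......BBBRRRRRRR......
154 ......BBBRRRRRRR......
155 ......BBBRRRRR........
156 .......BBRRR..wwww....
157 .......BB......wwww...
158 .......BB.......wwww..
159 .......BB........www..
scene 334
157 ..........................
158 ................RRR.......
159 .....BBBB......RRRRRR.....
160 ....BBBBBB.....RRRRRRR....
161 ....BBBBBB.....RRRRRR.....
162 ....BBBBBB.....RRRRRR.....
163 ....BBBBBB....RRRRRRR.....
164 ...BBBBBB..BBBRRRRRRR.....
165 ...BBBBBB..BBBRRRRRR......
166 ...BBBBBB..BB.RRRRRR......
167 ...BBBBBB..BBRRRRRRR......
168 ...BBBBBB.BBBRRRRRRR......
169 ..BBBBBBB.BBBRRRRRR..wwwww
170 ..BBBBBBB.BBBRRRRRR.wwwwww
171 ..BBBBBB..BB...RRRR.www...
172 ..BBBBBB.BB...w..RR.......
29.575 [466.09407773 -22.42606208 157.33598093] [174.37559419  34.59751627 172.30161172] [ -15.6  -39.9  142.8   14.5   44.4 -107.1]
[array([376., 433.]), array([405. , 522.3])]
```

{"op": "apply_moves", "data": {
  "increments": [
    {"tx": -3,"ty": 0.6,"tz": -4,"rx": 0,"ry": -4,"rz": -2,"jaw": 0.7},
    {"tx": -6,"ty": 1.3,"tz": -8,"rx": 0,"ry": -8,"rz": -4,"jaw": 0.7},
    {"tx": -9,"ty": 2,"tz": -11,"rx": 0,"ry": -12,"rz": -6,"jaw": 0.7},
    {"tx": -11.6,"ty": 2.6,"tz": -12.8,"rx": 0,"ry": -15,"rz": -8,"jaw": 0.7},
    {"tx": -11.6,"ty": 2.6,"tz": -12.8,"rx": 0,"ry": -15,"rz": -8,"jaw": 0.7},
    {"tx": -11.6,"ty": 2.6,"tz": -12.8,"rx": 0,"ry": -15,"rz": -8,"jaw": 0.7}
  ]
}}

```text
time: 30.32
ee_pos: [489.1, -11.9, 327.6]
orientation: [-178.9, 49.7, -177.7]
wrist_force: [0.1, -0.4, -0.6]
finger_gap: 59.7
finger_force: 0.0
```

Run:
```python
from th import *; from ascii import show
import th
o=status.get_obs(); print(o['time'],o['ee_pos'].round(1),o['orientation'].round(1))
C=cam("wrist"); im=imaging.grab_frame("wrist"); cv2.imwrite("pics/wp.png",im)
for k in("pointer_tip","mark","cradle_hinge"):
    r=models.place_of("wrist",k); r and print(k,np.round(r[0]["uv"],1),round(r[0]["confidence"],2))
for a in(.18,.2,.22): print(a,proj(C,tip(a,60)).round(1),"tab x71 r163,198",proj(C,tip(a,71,163)).round(1),proj(C,tip(a,71,198)).round(1))
u,v=proj(C,tip(.2,60)).astype(int); show(im,v-45,v+30,u-40,u+40)
A=np.array
X=org+60*ex+38.2*ey+A([0,0,305.9]); print("mark pt would show at",{n:proj(F[n],X).round(1) for n in F})
X,e=tri([(F["scene"],A([346,163.8])),(F["side"],A([337.2,150.8]))]); print("ptr now",X,((X-org)@ex,(X-org)@ey),e)
```

```text
30.325 [489.1 -11.9 327.6] [-178.9   49.7 -177.7]
pointer_tip [341.  256.6] 0.72
mark [344.1 250.1] 0.56
cradle_hinge [308.5  98.1] 0.71
0.18 [338.1 255.8] tab x71 r163,198 [335.4 247.2] [341.6 278.8]
0.2 [341.2 255.2] tab x71 r163,198 [338.3 246.6] [345.2 278.1]
0.22 [344.4 254.6] tab x71 r163,198 [341.1 246.1] [348.8 277.4]
210 ddddddddddddddd...wwwwwwww.BBBBBBBB.wwwwwwwwwwwwwwwwwwwwwwwwwwwwwwwwwwwwwwwwwwww
211 ddddddddddddddd...wwwwwwww..BBBBBBB..wwwwwwwwwwwwwwwwwwwwwwwwwwwwwwwwwwwwwwwwwww
212 ddddddddddddddd...wwwwwwww..BBBBBBBB.wwwwwwwwwwwwwwwwwwwwwwwwwwwwwwwwwwwwwwwwwww
213 ddddddddddddddd...wwwwwwwww.BBBBBBBB.wwwwwwwwwwwwwwwwwwwwwwwwwwwwwwwwwwwwwwwwwww
214 ddddddddddddddd...wwwwwwwww.BBBBBBBB.wwwwwwwwwwwwwwwwwwwwwwwwwwwwwwwwwwwwwwwwwww
215 ddddddddddddddd...wwwwwwwww.BBBBBBBB.wwwwwwwwwwwwwwwwwwwwwwwwwwwwwwwwwwwwwwwwwww
216 ddddddddddddddd...wwwwwwwww..BBBBBBBB.wwwwwwwwwwwwwwwwwwwwwwwwwwwwwwwwwwwwwwwwww
217 ddddddddddddddd...wwwwwwwwww.BBBBBBBB.wwwwwwwwwwwwwwwwwwwwwwwwwwwwwwwwwwwwwwwwww
218 ddddddddddddddd...wwwwwwwwww.BBBBBBBB.wwwwwwwwwwwwwwwwwwwwwwwwwwwwwwwwwwwwwwwwww
219 ddd
[... 5120 characters left out ...]
wwwwwwwwwwwwwwwwwwwwwwwwwwwwwwwwwwwwwwwwwwwwwwww..ddddddd
280 wwwwwwwwwwwwwwwwwwwwwwwwwwwwwwwwwwwwwwwwwwwwwwwwwwwwwwwwwwwwwwwwwwwwwww..ddddddd
281 wwwwwwwwwwwwwwwwwwwwwwwwwwwwwwwwwwwwwwwwwwwwwwwwwwwwwwwwwwwwwwwwwwwwwww..ddddddd
282 wwwwwwwwwwwwwwwwwwwwwwwwwwwwwwwwwwwwwwwwwwwwwwwwwwwwwwwwwwwwwwwwwwwwwww..ddddddd
283 wwwwwwwwwwwwwwwwwwwwwwwwwwwwwwwwwwwwwwwwwwwwwwwwwwwwwwwwwwwwwwwwwwwwwwww..dddddd
284 wwwwwwwwwwwwwwwwwwwwwwwwwwwwwwwwwwwwwwwwwwwwwwwwwwwwwwwwwwwwwwwwwwwwwwww..dddddd
mark pt would show at {'scene': array([346.9, 162.9]), 'side': array([337. , 149.4])}
ptr now [643.17150273  20.86354693 304.17124188] (np.float64(59.428976567564604), np.float64(36.06037318859804)) 0.1107726134912923
```

The front view (upside down) shows the brass tip at about (343,258), on the red tab's centre line to within 1 px. With parallax the pointer is about 1.6 mm short, and the side and scene cameras give about 2 mm. Both are within the 4 mm tolerance. A last check that the yoke and lever held:

Run:
```python
from th import *
c,s=np.cos(.21),np.sin(.21)
W=cam("wrist"); A=dict(F)
for n in A: imaging.grab_frame(n)
for k,z0 in(("yoke_grip",(536,69,159)),("lever_grip",(526,116,201))):
    d=np.array(z0)-org; x,y,z=d@ex,d@ey,d[2]-130
    X=org+x*ex+(y*c+z*s)*ey+np.array([0,0,130+z*c-y*s]); ob=[]
    for n in A:
        r=[q for q in models.place_of(n,k) if np.linalg.norm(proj(A[n],X)-q["uv"])<25]; print(n,k,"expect",proj(A[n],X).round(1),[np.round(q["uv"],1) for q in r])
        if r: ob.append((A[n],np.array(r[0]["uv"])))
    if len(ob)>1: print("tri",tri(ob)[0].round(1),"expected",X.round(1))
```

```text
scene yoke_grip expect [325.3 187.7] [array([325.4, 185.9])]
side yoke_grip expect [286.2 206.2] [array([287.6, 204.1])]
tri [538.7  69.8 149. ] expected [535.8  73.1 139.9]
scene lever_grip expect [338.5 166.3] []
side lever_grip expect [274.9 183.5] [array([275.6, 182.5])]
```

```bash
python3 -c "
from cell import job
print(job.finish_job())"
```

```text
the job is handed in; nothing more can be done
None
```

I slid the yoke home, swung the lever to its stop and brought the pointer onto the red mark, about 1.6–2 mm short of its middle (tolerance 4 mm); the job is handed in, but the judge's result was not shown.

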